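# Clear the packing belt between batches

## Task

Clear the packing belt for the next batch: first stop it by throwing the isolator handle fully over, away from you, and only then take every leftover off it. Set the flat oblong carton on the table straight behind the tape dispenser, in line with it and with the carton's long side across that line; the square carton upright directly to the left of the hand stamp, as you face it (both with a gap of about 4 cm); the tin upright midway between the two label rolls; and lay each buckle flat and centred crosswise on the narrow raised rail. Once the belt is empty and all is in place, set the grey batch divider from the junction box crosswise on the very middle of the belt, and then throw the handle fully back towards you, without having shifted the stamp, the dispenser, the rolls or anything else on the bench.

Things in the scene. Friction and masses are not known exactly. Their poses are not given: they have to be found in the camera images.
- conveyor: Bench belt conveyor: black belt 160 mm wide (its own x) and 570 mm long (its own y, across the far side of the robot's work area), belt surface 60 mm above the table, aluminium side strips rising 12 mm above the belt at 80 to 86 mm either side of its centre line. Origin on the table under its centre.
- isolator_box: Grey steel control box of the isolator, 120 x 90 x 50 mm high, fixed to the table beside one end of the belt. Origin on the table under its centre; the handle swings in its own x-z plane, about an axle along its own y through the centre of its top (50 mm up). Its own +x points roughly away from the robot.
- isolator (a joint): Angle of the isolator handle, rad. 0 = leaning towards the robot side (0.6 rad from upright): ON, belt runs. 1.2 = leaning away from the robot (0.6 rad beyond upright): OFF. The handle is weighted: past upright it falls on to its stop, and a light push of 2 or 3 N on its grip moves it.
- isolator_grip (a point): Centre of the handle's black T-grip, a round bar 18 mm thick and 74 mm long along the axle direction, 80 mm from the axle (about 116 mm above the table at the stops, 130 mm when upright); a 12 mm steel stem joins it to the axle.
- rail: Narrow raised aluminium rail fixed on the table: 28 mm wide (its own x), 200 mm long (its own y), 60 mm high. Origin on the table under its centre.
- tape_dispenser: Grey desk tape dispenser, 96 mm long (its own x) by 56 mm wide, 76 mm high, with an upright tape roll. Its cutter end (-x) faces the robot; its back end (+x), 48 mm from the origin, faces away from the robot. Origin under its centre.
- stamp: Round hand stamp standing on its 50 mm wide black base, wooden knob on top, 78 mm high. Origin under its centre; its axes are parallel to the robot's (its +y is the robot's left).
- label_roll_1: White roll of labels standing on end, 60 mm diameter, 50 mm high; the first of a pair 170 mm apart. Origin under its centre. Its own +y points at the second roll.
- label_roll_2: The second roll of the pair, same size. Origin under its centre.
- flat_carton: Low oblong brown carton with a paper band, 56 mm (its own x) by 84 mm (its own y), 36 mm high. Origin under its centre.
- square_carton: Square brown carton with a paper band, 54 x 54 mm, 60 mm high. Origin under its centre.
- tin: Round metal tin, 60 mm diameter, 44 mm high. Origin under its centre.
- buckle_1: Black seat-belt buckle, a block 95 mm long (its own x), 44 mm wide, 26 mm high, with a press button on top at its +x end. Origin under its centre, which is also its balance point.
- buckle_2: Another buckle, the same as buckle_1.
- junction_box: Plain grey steel junction box, 120 (its own x) x 90 x 50 mm high, without a handle, fixed to the table beside the other end of the belt. Origin on the table under its centre.
- divider: Batch divider: a grey plastic bar, 100 mm long (its own x), 46 mm wide, 50 mm high with a bevelled top 30 mm wide (the sides are upright up to 38 mm). It starts on top of the junction box. Origin under its centre.
- marker: Marker pen lying on the table, 110 x 14 mm, 14 mm high; leave alone.
- knife: Grey box-cutter knife lying on the table, 130 x 18 mm, 15 mm high; leave alone.
- stapler: Black stapler, 130 x 36 mm, 43 mm high, near the robot; leave alone.
- water_bottle: Water bottle 64 mm wide and 190 mm high beyond the belt; leave alone.
- mug: White cup 80 mm wide and 90 mm high beyond the belt; leave alone.

How it is judged:
On the way, in this order (a step that is already met when the one before it is completed fails the run):
1. the isolator is off (handle fully over, away from the robot) while every leftover is still on the belt (value of joint isolator above 1.05 rad and height (world z) of each of flat_carton, square_carton, tin, buckle_1, buckle_2 above 0.05 m), for 0.2 s.
2. with the isolator still off, every leftover is in its place (value of joint isolator above 1.05 rad and height (world z) of each of flat_carton, square_carton, tin below 0.008 m and angle between each of flat_carton, square_carton, tin's own z axis and vertical below 0.15 rad and x of flat_carton in the frame of tape_dispenser between 0.098 and 0.134 m and y of flat_carton in the frame of tape_dispenser between -0.018 and 0.018 m and angle between the y axis of flat_carton and the y axis of tape_dispenser, either way round below 0.3 rad and y of square_carton in the frame of stamp between 0.074 and 0.11 m and x of square_carton in the frame of stamp between -0.018 and 0.018 m and y of tin in the frame of label_roll_1 between 0.071 and 0.099 m and x of tin in the frame of label_roll_1 between -0.016 and 0.016 m and angle between each of buckle_1, buckle_2's own z axis and vertical below 0.12 rad and angle between the x axis of each of buckle_1, buckle_2 and the x axis of rail, either way round below 0.35 rad and z of buckle_1 in the frame of rail between 0.052 and 0.068 m and x of buckle_1 in the frame of rail between -0.016 and 0.016 m and y of buckle_1 in the frame of rail between -0.085 and 0.085 m and z of buckle_2 in the frame of rail between 0.052 and 0.068 m and x of buckle_2 in the frame of rail between -0.016 and 0.016 m and y of buckle_2 in the frame of rail between -0.085 and 0.085 m), for 0.2 s.
3. with the isolator still off, the divider lies across the middle of the belt (value of joint isolator above 1.05 rad and angle between divider's own z axis and vertical below 0.15 rad and angle between the x axis of divider and the x axis of conveyor, either way round below 0.3 rad and z of divider in the frame of conveyor between 0.052 and 0.068 m and x of divider in the frame of conveyor between -0.025 and 0.025 m and y of divider in the frame of conveyor between -0.03 and 0.03 m), for 0.2 s.
4. the isolator is back on (value of joint isolator below 0.15 rad), for 0.2 s.
At the end, for the whole second after the job is handed in: Isolator on; at rest: flat carton behind dispenser and square carton left of stamp (gap 40 +-18 mm, sideways 18 mm, square to 0.3 rad), tin midway between rolls (15 mm), upright on table; buckles crosswise on rail, centred to 16 mm; divider across belt, 25 mm from its middle (value of joint isolator below 0.15 rad and height (world z) of each of flat_carton, square_carton, tin below 0.008 m and angle between each of flat_carton, square_carton, tin, divider's own z axis and vertical below 0.15 rad and x of flat_carton in the frame of tape_dispenser between 0.098 and 0.134 m and y of flat_carton in the frame of tape_dispenser between -0.018 and 0.018 m and angle between the y axis of flat_carton and the y axis of tape_dispenser, either way round below 0.3 rad and y of square_carton in the frame of stamp between 0.074 and 0.11 m and x of square_carton in the frame of stamp between -0.018 and 0.018 m and y of tin in the frame of label_roll_1 between 0.071 and 0.099 m and x of tin in the frame of label_roll_1 between -0.016 and 0.016 m and angle between each of buckle_1, buckle_2's own z axis and vertical below 0.12 rad and angle between the x axis of each of buckle_1, buckle_2 and the x axis of rail, either way round below 0.35 rad and z of buckle_1 in the frame of rail between 0.052 and 0.068 m and x of buckle_1 in the frame of rail between -0.016 and 0.016 m and y of buckle_1 in the frame of rail between -0.085 and 0.085 m and z of buckle_2 in the frame of rail between 0.052 and 0.068 m and x of buckle_2 in the frame of rail between -0.016 and 0.016 m and y of buckle_2 in the frame of rail between -0.085 and 0.085 m and angle between the x axis of divider and the x axis of conveyor, either way round below 0.3 rad and z of divider in the frame of conveyor between 0.052 and 0.068 m and x of divider in the frame of conveyor between -0.025 and 0.025 m and y of divider in the frame of conveyor between -0.03 and 0.03 m and linear speed of each of flat_carton, square_carton, tin, buckle_1, buckle_2, divider below 0.02 m/s); the robot touches nothing.
It fails at once if the stamp, the dispenser or a label roll is shifted by more than 20 mm or tipped (distance of any of stamp, tape_dispenser, label_roll_1, label_roll_2 from where it was at the start of the episode above 0.02 m or angle between any of stamp, tape_dispenser, label_roll_1, label_roll_2's own z axis and vertical above 0.35 rad).
It fails at once if a bystander is shifted by more than 30 mm (distance of any of marker, knife, stapler, water_bottle, mug from where it was at the start of the episode above 0.03 m).
Of flat_carton, square_carton, tin, buckle_1, buckle_2 only 4 to 5 are there at a start; the rules pass over those that are not, and their reading is None.
At some moment in a run one of flat_carton, square_carton, tin may be knocked a few centimetres aside while the robot is not near it.
It also fails if it takes over 192 s, if anything falls off the work surface, if the arm or the gripper's body presses on something with over 40 N, if the wrist force passes 120 N, or if a joint passes its speed limit or range.

## Robot

A 6-joint arm with a two-finger parallel gripper is mounted at the origin on the work surface. World frame = base frame: x ahead of the robot, y to its left, z up, the work surface at z = 0. Lengths are in m, angles in rad, forces in N, time in s.
With the tool pointing down it reaches from about 0.35 to 0.975 m from the base axis. Payload 4.9 kg.
Tool frame: the origin (TCP) lies at the very end of the fingers, on their centre line; the grasp point (between the pads) lies 19 mm behind it; z points along the fingers, y is the line along which they close (so a half turn about z gives the same grasp; the last joint's range is limited). The gripper opens to 85 mm and grips with 20 to 120 N. Pads are 22 mm wide; open, the fingers measure 114 mm over their backs; the gripper's body (76 mm by 85 mm) begins 54 mm behind the grasp point. The pads swing forward as they close: fully open they stand 13 mm farther back than shut.
Start: joints at [-0.119, 0.053, 1.613, -0, 1.476, -0.119], TCP at [0.625, 0, 0.231] pointing down, gripper open.
Joint ranges: [-3.01, 3.01], [-1.01, 2.22], [0.06, 2.58], [-1.02, 4.17], [0.09, 2.62], [-3.14, 3.14]. Speed limits (rad/s): [2.57, 2.57, 3.14, 3.14, 3.14, 3.14].

## Interface

Orientations are given as a unit quaternion [w, x, y, z].
In Python, from plant import manip gives the robot as it stands.
- The arm moves only by the tool send_rows, never from a script. Its argument "increments" is a list of rows, each an object of numbers: "claw": the closure, from -1 (fully open) to 1 (shut); "dx", "dy", "dz": the shift along the tool's x, y, z in units of 0.5 m (1.0 is 0.5 m); "yaw": the turn about the tool's z in units of 1.5 rad (1.0 is 1.5 rad). A call has 1 to 20 rows; each row is the pose to reach, as a shift and turn from the pose commanded when the call began, along the tool's axes at that moment; what a row does not reach only later rows make up. A row lasts 1/8 s, in which the tool goes at most 62.5 mm and 10.7 degrees, less where a joint would pass 70% of its speed; a pose out of reach is approached as far as the arm can. A call with a number of a shift or a turn outside -1 to 1 is refused whole. A call with a gripper value outside its range is refused whole. The fingers move at their own pace and stop on an object; the grip force is fixed at half the most. Time passes only in rows, so rows that repeat a pose let the fingers close. It gives the time, the measured TCP pose, the force, the opening and the grip force at its end, in the units of the state.
- manip.state(): the state, without advancing time (a new reading comes with each control period).
- manip.grab_frame(name): name is "scene" or "side" or "wrist"; returns the picture (480x640x3 uint8, red, green, blue); there is no depth.
- manip.camera_params(name): a dict with "camera_matrix" (3x3 intrinsics, pixels), "extrinsics" (4x4, takes a point from world to camera coordinates); the wrist camera has in their place "tool_from_camera" (4x4, takes a point from camera to tool coordinates, whose origin is the TCP and whose axes are the flange's). Camera axes: x right, y down, z forward; pixel columns grow to the right and rows downward; lengths in m; the calibration is good to about 2 mm. The wrist camera is an equidistant fisheye: a pixel r from the principal point sees the ray r / f radians off the axis. A picture is of the moment at which its call begins: read the wrist's pose just before it. camera_params takes no time and is no camera call.
- manip.job_done(): hands the job in; it is judged then, once.
The state is a dict: "time": time; "joint_pos": joint angles; "joint_vel": joint speeds; "joint_efforts": joint torques, N m; "tool_pos": TCP position; "tool_rot": TCP orientation; "contact_force": force on the tool from outside, world axes, zero at the start; "ft_torque": the same for the moment, N m; "gripper_width": opening from 0.0 (shut) to 1.0 (fully open); "grasp_force": force on a finger pad.
Only numpy, scipy, OpenCV 4.12 (cv2) and the standard library are available. Lean on these libraries where they do the work, as an engineer would, in place of code of your own. Each camera call takes 0.05 s, during which the arm holds its last target. There are 200 camera calls.

## Working session

There is one attempt and no reset: what is moved stays moved. The work goes in short steps, Python scripts to look and compute and a tool call to move; the robot and the scene stay as the last step left them, time stands still between calls to the robot, and variables do not carry over. Pictures are saved under pics/ and viewed, at most 14 in all, crops included, and the job is handed in when it is done.

Besides the shell and the picture viewer there is one more tool, called after "Call:" in YAML: its name, and indented under it one key for each argument. send_rows: Moves the arm, as the interface text tells. Shifts and turns lie within -1 to 1; 1 stands for 0.5 m of shift or 1.5 rad of turn. Its arguments: {"type":"object","properties":{"increments":{"type":"array","items":{"type":"object","properties":{"claw":{"type":"number"},"dx":{"type":"number"},"dy":{"type":"number"},"dz":{"type":"number"},"yaw":{"type":"number"}}}}},"required":["increments"]}

```bash
mkdir -p pics; python3 - <<'E'
from plant import manip
import cv2
for n in ("scene","side"):
    im=manip.grab_frame(n); cv2.imwrite(f"pics/{n}0.png",im[:,:,::-1])
    p=manip.camera_params(n); print(n,p["camera_matrix"],p["extrinsics"])
s=manip.state();print(s)
im=manip.grab_frame("wrist");cv2.imwrite("pics/wrist0.png",im[:,:,::-1]);print(manip.camera_params("wrist"))
E
```

```text
scene [[610.78885768   0.         316.33998942]
 [  0.         610.78885768 244.97885808]
 [  0.           0.           1.        ]] [[ 0.88837227  0.45878116 -0.01773587 -0.47661934]
 [ 0.29184265 -0.59409474 -0.74958609 -0.08472525]
 [-0.35443277  0.66073541 -0.6616692   1.80325629]
 [ 0.          0.          0.          1.        ]]
side [[435.25207202   0.         313.08367052]
 [  0.         435.25207202 240.90721214]
 [  0.           0.           1.        ]] [[ 0.75128258 -0.659856   -0.01282757 -0.39528948]
 [-0.479096   -0.53190346 -0.69824475  0.33800784]
 [ 0.45391796  0.53072475 -0.71574418  0.70317643]
 [ 0.          0.          0.          1.        ]]
{'time': 0.1, 'joint_pos': array([-1.18976215e-01,  5.32810819e-02,  1.61418039e+00, -1.21344364e-05,
        1.47599917e+00, -1.18966978e-01]), 'joint_vel': array([-0.00051607, -0.00201395, -0.00449821,  0.00015514,  0.00093703,
        0.0002353 ]), 'joint_efforts': array([ 6.14647306e-04, -3.94903493e+01, -3.71363103e+01, -4.52310599e-05,
        3.99340541e-03, -4.17574097e-05]), 'tool_pos': array([6.24426293e-01, 8.04629550e-05, 2.30177856e-01]), 'tool_rot': array([-7.30418143e-04,  7.07109328e-01,  7.07103617e-01, -5.82123839e-04]), 'contact_force': array([ 0.22646107,  0.36420588, -0.58865332]), 'ft_torque': array([-0.0188033 ,  0.00303782,  0.01146158]), 'grasp_force': 0.0, 'gripper_width': 0.9996097484922625}
{'camera_matrix': array([[371.64829954,   0.        , 320.90753846],
       [  0.        , 371.64829954, 240.93899507],
       [  0.        ,   0.        ,   1.        ]]), 'tool_from_camera': array([[-5.44183866e-04, -9.56495693e-01, -2.91745938e-01,
         7.44955064e-02],
       [ 9.99999847e-01, -5.48322564e-04, -6.75780170e-05,
        -3.76030097e-04],
       [-9.53327986e-05, -2.91745930e-01,  9.56495846e-01,
        -1.42900515e-01],
       [ 0.00000000e+00,  0.00000000e+00,  0.00000000e+00,
         1.00000000e+00]])}
```

View pics/scene0.png

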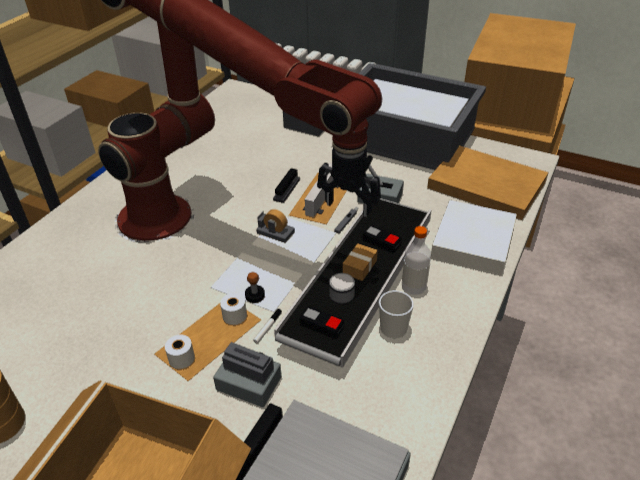

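View pics/side0.png

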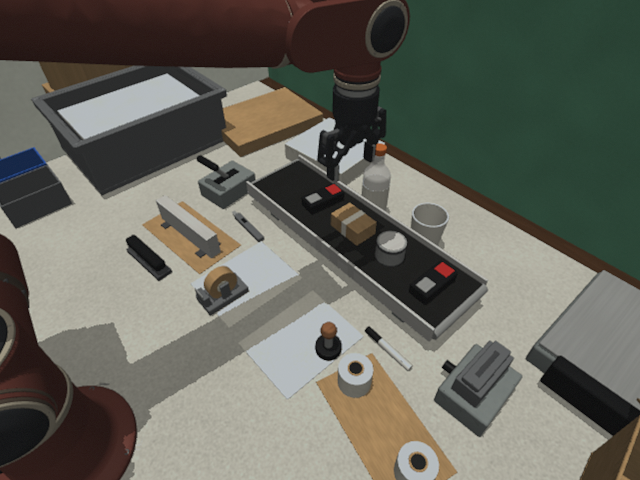

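View pics/wrist0.png

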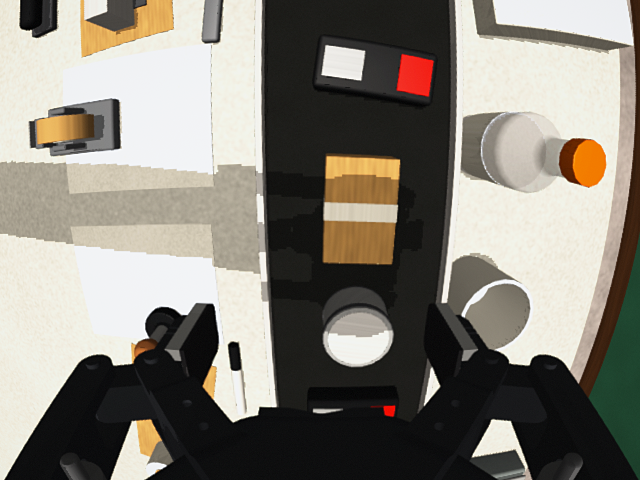

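The scene shows four leftovers: two buckles, the flat carton and the tin (no square carton). The isolator is at scene (385,188) / side (227,180), the junction box with the divider at side (480,385), the rail at side (190,228), the dispenser at (220,285), the stamp at (328,340) and the rolls at (355,375) and (418,462).

```bash
cat > h.py <<'E'
from plant import manip
import numpy as np, cv2
from scipy.spatial.transform import Rotation as R
W=manip.camera_params("wrist")
def pose(s=None):
    s=s or manip.state(); q=s["tool_rot"]; T=np.eye(4); T[:3,:3]=R.from_quat([q[1],q[2],q[3],q[0]]).as_matrix(); T[:3,3]=s["tool_pos"]; return T
def wpt(T,u,v,z):
    K=W["camera_matrix"]; a=(u-K[0,2])/K[0,0]; b=(v-K[1,2])/K[1,1]; t=np.hypot(a,b)+1e-12
    d=np.array([np.sin(t)*a/t,np.sin(t)*b/t,np.cos(t)]); C=T@W["tool_from_camera"]; d=C[:3,:3]@d; o=C[:3,3]
    return (o+d*(z-o[2])/d[2])[:2]
def wpx(T,p):
    K=W["camera_matrix"]; C=np.linalg.inv(T@W["tool_from_camera"]); q=C[:3,:3]@np.array(p)+C[:3,3]; r=np.hypot(q[0],q[1]); t=np.arctan2(r,q[2])
    return K[0,2]+K[0,0]*t*q[0]/r, K[1,2]+K[1,1]*t*q[1]/r
def fpt(n,u,v,z):
    p=manip.camera_params(n); E=p["extrinsics"]; d=E[:3,:3].T@np.linalg.solve(p["camera_matrix"],[u,v,1]); o=-E[:3,:3].T@E[:3,3]
    return (o+d*(z-o[2])/d[2])[:2]
def snap(n,f):
    T=pose(); im=manip.grab_frame(n)[:,:,::-1]; cv2.imwrite(f"pics/{f}.png",im); np.save(f"pics/{f}.npy",T); return T,im
def topdown(im,T,x0,x1,y0,y1,z,ppm=1000):
    # rectified: image up = +x, left = +y
    h,w=int((x1-x0)*ppm),int((y1-y0)*ppm); mx=np.zeros((h,w),np.float32); my=mx.copy()
    for i in range(h):
        for j in range(w):
            mx[i,j],my[i,j]=wpx(T,[x1-i/ppm,y1-j/ppm,z])
    return cv2.remap(im,mx,my,cv2.INTER_LINEAR)
E
python3 - <<'E'
from h import *
a=cv2.imread("pics/side0.png");b=cv2.imread("pics/scene0.png")
c=lambda im,x,y,w=100,h=75:cv2.resize(im[y:y+h,x:x+w],(400,300),interpolation=2)
m=np.vstack([np.hstack([c(a,180,140),c(a,430,340)]),np.hstack([c(b,340,160),c(a,300,310)])])
cv2.imwrite("pics/m1.png",m)
T=pose(); 
for u,v,z in [(262,100,.072),(275,380,.072),(453,100,.072),(430,380,.072),(318,36,.086),(316,88,.086),(432,103,.086),(437,50,.086),(327,154,.096),(400,157,.096),(393,264,.096),(324,263,.096),(358,338,.104)]: print(u,v,wpt(T,u,v,z).round(4))
for u,v,z in [(208,162,.116),(213,180,.05),(480,380,.05),(160,205,.06),(217,247,.06),(328,350,.01),(355,368,.05),(418,462,.05)]: print(u,v,fpt("side",u,v,z).round(3))
E
```

```text
262 100 [0.5768 0.1007]
275 380 [ 0.5771 -0.1651]
453 100 [0.7332 0.1046]
430 380 [ 0.7379 -0.1694]
318 36 [0.6218 0.1496]
316 88 [0.6202 0.1079]
432 103 [0.7105 0.0994]
437 50 [0.7147 0.143 ]
327 154 [0.6285 0.0574]
400 157 [0.6834 0.056 ]
393 264 [ 0.682  -0.0294]
324 263 [ 0.6264 -0.0283]
358 338 [ 0.6553 -0.0935]
208 162 [0.519 0.375]
213 180 [0.527 0.388]
480 380 [ 0.567 -0.376]
160 205 [0.376 0.378]
217 247 [0.402 0.17 ]
328 350 [ 0.432 -0.15 ]
355 368 [ 0.427 -0.223]
418 462 [ 0.389 -0.39 ]
```

View pics/m1.png

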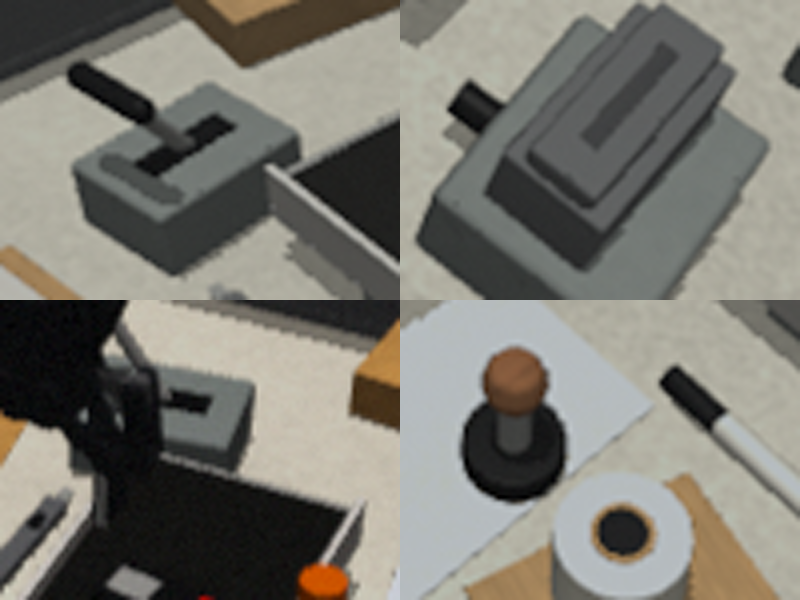

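The crops show the handle leaning towards the robot. Its T-grip runs from side (198,157) to (217,167), with its centre near (0.52, 0.375). The divider lies on the junction box, and the black bit there is just a gland. I'll go up over the left side to look.

Call:
send_rows:
  increments:
    - {"dx":0.44,"dy":-0.2,"dz":-0.3,"claw":1}
    - {"dx":0.44,"dy":-0.2,"dz":-0.3,"claw":1}
    - {"dx":0.44,"dy":-0.2,"dz":-0.3,"claw":1}
    - {"dx":0.44,"dy":-0.2,"dz":-0.3,"claw":1}
    - {"dx":0.44,"dy":-0.2,"dz":-0.3,"claw":1}
    - {"dx":0.44,"dy":-0.2,"dz":-0.3,"claw":1}
    - {"dx":0.44,"dy":-0.2,"dz":-0.3,"claw":1}
    - {"dx":0.44,"dy":-0.2,"dz":-0.3,"claw":1}

```text
invalid input
```

```bash
python3 - <<'E'
from h import *
T,im=snap("wrist","w1"); print(T.round(4))
cv2.imwrite("pics/w1b.png",cv2.resize(im,(800,600),interpolation=2))
E
```

```text
[[ 0.000e+00  1.000e+00 -1.600e-03  6.245e-01]
 [ 1.000e+00 -0.000e+00  2.000e-04  1.000e-04]
 [ 2.000e-04 -1.600e-03 -1.000e+00  2.303e-01]
 [ 0.000e+00  0.000e+00  0.000e+00  1.000e+00]]
```

View pics/w1b.png

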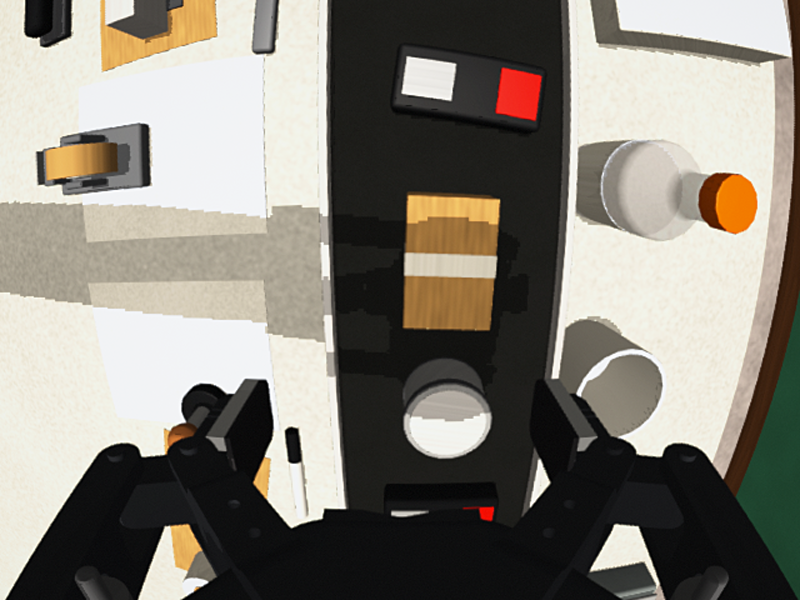

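The call was refused, so the arm has not moved and the picture shows the same view as before. I'll retry with the yaw field included.

Call:
send_rows:
  increments:
    - {"dx":0.44,"dy":-0.2,"dz":-0.3,"yaw":0,"claw":1}
    - {"dx":0.44,"dy":-0.2,"dz":-0.3,"yaw":0,"claw":1}
    - {"dx":0.44,"dy":-0.2,"dz":-0.3,"yaw":0,"claw":1}
    - {"dx":0.44,"dy":-0.2,"dz":-0.3,"yaw":0,"claw":1}
    - {"dx":0.44,"dy":-0.2,"dz":-0.3,"yaw":0,"claw":1}
    - {"dx":0.44,"dy":-0.2,"dz":-0.3,"yaw":0,"claw":1}
    - {"dx":0.44,"dy":-0.2,"dz":-0.3,"yaw":0,"claw":1}
    - {"dx":0.44,"dy":-0.2,"dz":-0.3,"yaw":0,"claw":1}

```text
time: 1.2
tool_pos: [0.5251, 0.2189, 0.3796]
tool_rot: [-0.001, 0.708, 0.707, -0.001]
contact_force: [0.2, 0.6, -0.0]
gripper_width: -0.0
grasp_force: 0.0
```

```bash
python3 - <<'E'
from h import *
T,im=snap("wrist","w1"); print(T.round(4))
cv2.imwrite("pics/w1c.png",cv2.resize(im,(800,600),interpolation=2))
E
```

```text
[[ 0.0016  1.     -0.0025  0.5251]
 [ 1.     -0.0016 -0.001   0.2189]
 [-0.001  -0.0025 -1.      0.3796]
 [ 0.      0.      0.      1.    ]]
```

View pics/w1c.png

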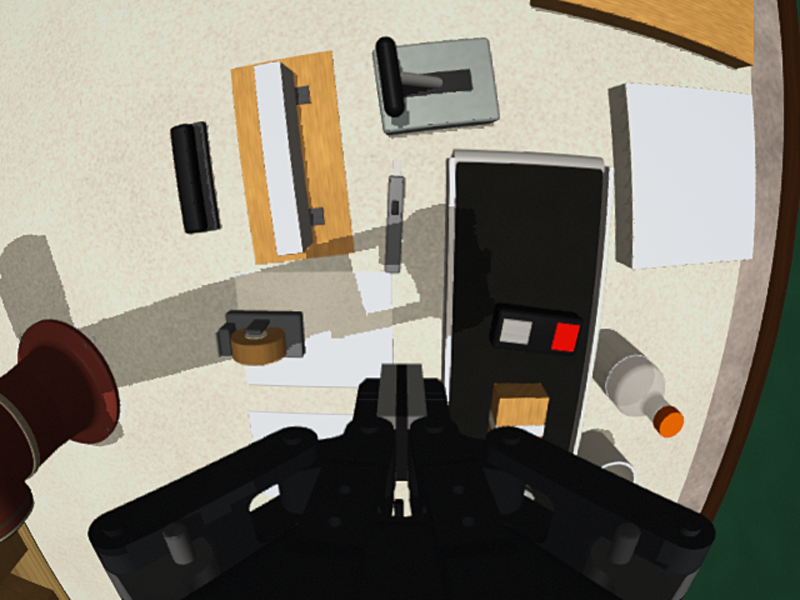

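The wrist picture (800-wide) shows the T-grip from (383,42) to (395,110), the rail top with corners (255,64), (280,62), (303,251) and (277,256), and the dispenser base near (219–303, 311–356).

```bash
python3 - <<'E'
from h import *
T=np.load("pics/w1.npy")
def p(n,u,v,z): print(n,wpt(T,u/1.25,v/1.25,z).round(4))
p("grip a",383,42,.116);p("grip b",395,110,.116)
for u,v in [(374,48),(489,38),(498,120),(384,132)]: p("box",u,v,.05)
for u,v in [(255,64),(280,62),(303,251),(277,256)]: p("rail",u,v,.06)
for u,v in [(302,310),(303,356),(224,312)]: p("disp",u,v,.015)
for u,v in [(495,310),(579,323),(572,354),(491,342)]: p("buckle",u,v,.086)
for u,v in [(454,158),(606,165)]: p("conv end",u,v,.072)
for u,v in [(451,250),(603,250),(449,350),(592,350)]: p("strip",u,v,.072)
for u,v in [(390,175),(400,272)]: p("knife",u,v,.01)
E
```

```text
grip a [0.5089 0.4022]
grip b [0.5191 0.3403]
box [0.4972 0.4135]
box [0.6132 0.427 ]
box [0.6219 0.34  ]
box [0.5071 0.3254]
rail [0.377  0.4022]
rail [0.4035 0.4017]
rail [0.4231 0.206 ]
rail [0.3949 0.2013]
disp [0.4079 0.1276]
disp [0.4047 0.069 ]
disp [0.309  0.1248]
buckle [0.6179 0.1506]
buckle [0.7104 0.1357]
buckle [0.707  0.1004]
buckle [0.6159 0.1161]
conv end [0.5748 0.299 ]
conv end [0.7328 0.3004]
strip [0.5732 0.2085]
strip [0.7356 0.2115]
strip [0.5742 0.1017]
strip [0.7368 0.0983]
knife [0.5118 0.2805]
knife [0.5224 0.1713]
```

Call:
send_rows:
  increments:
    - {"dx":0.29,"dy":-0.12,"dz":0.36,"yaw":0,"claw":1}
    - {"dx":0.29,"dy":-0.12,"dz":0.36,"yaw":0,"claw":1}
    - {"dx":0.29,"dy":-0.12,"dz":0.36,"yaw":0,"claw":1}
    - {"dx":0.29,"dy":-0.12,"dz":0.36,"yaw":0,"claw":1}
    - {"dx":0.29,"dy":-0.12,"dz":0.36,"yaw":0,"claw":1}
    - {"dx":0.29,"dy":-0.12,"dz":0.55,"yaw":0,"claw":1}
    - {"dx":0.29,"dy":-0.12,"dz":0.55,"yaw":0,"claw":1}
    - {"dx":0.29,"dy":-0.12,"dz":0.55,"yaw":0,"claw":1}
    - {"dx":0.295,"dy":-0.09,"dz":0.55,"yaw":0,"claw":1}
    - {"dx":0.3,"dy":-0.06,"dz":0.55,"yaw":0,"claw":1}
    - {"dx":0.303,"dy":-0.03,"dz":0.55,"yaw":0,"claw":1}
    - {"dx":0.306,"dy":0.0,"dz":0.54,"yaw":0,"claw":1}
    - {"dx":0.31,"dy":0.03,"dz":0.54,"yaw":0,"claw":1}
    - {"dx":0.313,"dy":0.06,"dz":0.54,"yaw":0,"claw":1}
    - {"dx":0.316,"dy":0.09,"dz":0.55,"yaw":0,"claw":1}
    - {"dx":0.32,"dy":0.12,"dz":0.55,"yaw":0,"claw":1}
    - {"dx":0.32,"dy":0.12,"dz":0.55,"yaw":0,"claw":1}
    - {"dx":0.32,"dy":0.12,"dz":0.55,"yaw":0,"claw":1}

```text
time: 3.5
tool_pos: [0.5821, 0.3792, 0.1046]
tool_rot: [-0.002, 0.707, 0.707, -0.004]
contact_force: [-9.5, -2.4, 3.6]
gripper_width: 0.0
grasp_force: 4.9
```

The handle reads 9.5 N against its stop, so it is fully over. Next I'll lift and look at the right side.

Call:
send_rows:
  increments:
    - {"dx":0,"dy":0,"dz":-0.25,"yaw":0,"claw":1}
    - {"dx":0,"dy":0,"dz":-0.25,"yaw":0,"claw":-1}
    - {"dx":-0.9,"dy":-0.17,"dz":-0.55,"yaw":0,"claw":-1}
    - {"dx":-0.9,"dy":-0.17,"dz":-0.55,"yaw":0,"claw":-1}
    - {"dx":-0.9,"dy":-0.17,"dz":-0.55,"yaw":0,"claw":-1}
    - {"dx":-0.9,"dy":-0.17,"dz":-0.55,"yaw":0,"claw":-1}
    - {"dx":-0.9,"dy":-0.17,"dz":-0.55,"yaw":0,"claw":-1}
    - {"dx":-0.9,"dy":-0.17,"dz":-0.55,"yaw":0,"claw":-1}
    - {"dx":-0.9,"dy":-0.17,"dz":-0.55,"yaw":0,"claw":-1}
    - {"dx":-0.9,"dy":-0.17,"dz":-0.55,"yaw":0,"claw":-1}

```text
time: 4.75
tool_pos: [0.4998, -0.0725, 0.3826]
tool_rot: [0.001, 0.708, 0.707, 0.0]
contact_force: [0.6, 0.5, -0.3]
gripper_width: 1.0
grasp_force: 0.0
```

Call:
send_rows:
  increments:
    - {"dx":-0.46,"dy":0,"dz":0,"yaw":0,"claw":-1}
    - {"dx":-0.46,"dy":0,"dz":0,"yaw":0,"claw":-1}
    - {"dx":-0.46,"dy":0,"dz":0,"yaw":0,"claw":-1}
    - {"dx":-0.46,"dy":0,"dz":0,"yaw":0,"claw":-1}
    - {"dx":-0.46,"dy":0,"dz":0,"yaw":0,"claw":-1}
    - {"dx":-0.46,"dy":0,"dz":0,"yaw":0,"claw":-1}

```text
time: 5.5
tool_pos: [0.5001, -0.2998, 0.3811]
tool_rot: [-0.0, 0.707, 0.707, 0.0]
contact_force: [-0.4, -0.6, -0.5]
gripper_width: 1.001
grasp_force: 0.0
```

```bash
python3 - <<'E'
from h import *
T,im=snap("wrist","w2"); print(T.round(4))
a=cv2.resize(im,(800,600),interpolation=2)
_,s=snap("side","s2"); a[450:,:200]=cv2.resize(s[140:215,180:280],(200,150))
cv2.imwrite("pics/w2b.png",a)
E
```

```text
[[-0.000e+00  1.000e+00 -3.000e-04  5.001e-01]
 [ 1.000e+00  0.000e+00  7.000e-04 -2.998e-01]
 [ 7.000e-04 -3.000e-04 -1.000e+00  3.811e-01]
 [ 0.000e+00  0.000e+00  0.000e+00  1.000e+00]]
```

View pics/w2b.png

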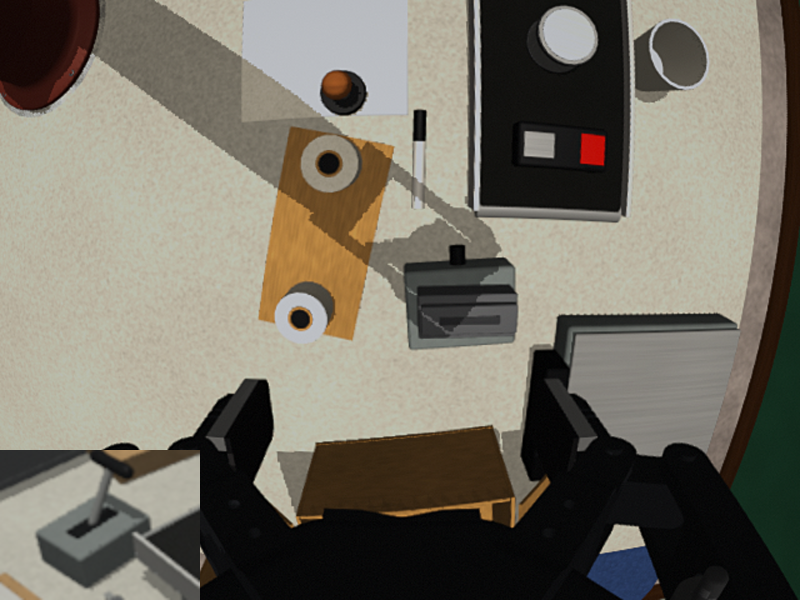

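The inset shows the handle over. In the wrist view (800-wide), the rolls are at (330,163) and (301,319), the divider slot at (469,320), the tin top at (568,34), buckle 2 at (515–606, 125–166), and the near conveyor end at (476,212) to (624,216).

```bash
python3 - <<'E'
from h import *
T=np.load("pics/w2.npy")
def p(n,u,v,z): print(n,wpt(T,u/1.25,v/1.25,z).round(4))
p("roll",330,163,.05);p("roll",301,319,.05)
for u,v in [(421,303),(517,308),(516,338),(421,337),(469,321),(440,320),(499,321)]: p("div",u,v,.1)
p("tin",568,34,.104)
for u,v in [(518,124),(606,132),(604,165),(514,163)]: p("b",u,v,.086)
for u,v in [(476,212),(624,215)]: p("end",u,v,.072)
im=cv2.imread("pics/w2.png");a=topdown(im,T,.5,.75,-.3,-.05,.09,1200)
b=topdown(im,T,.5,.65,-.45,-.3,.1,2000)
a=cv2.resize(a,(400,400));b=cv2.resize(b,(400,400));cv2.imwrite("pics/td.png",np.hstack([a,b]))
E
```

```text
roll [ 0.4277 -0.2233]
roll [ 0.3898 -0.39  ]
div [ 0.5187 -0.3562]
div [ 0.6131 -0.3614]
div [ 0.6146 -0.393 ]
div [ 0.5191 -0.3911]
div [ 0.5658 -0.3746]
div [ 0.5373 -0.3735]
div [ 0.5958 -0.3748]
tin [ 0.6549 -0.0937]
b [ 0.6099 -0.1841]
b [ 0.7018 -0.1844]
b [ 0.7006 -0.2178]
b [ 0.6066 -0.222 ]
end [ 0.5731 -0.2716]
end [ 0.7342 -0.2683]
```

View pics/td.png

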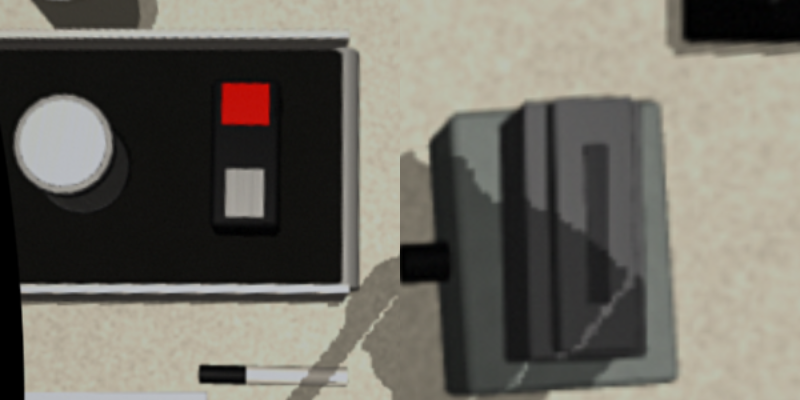

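Computed so far:

| Thing | Position (x, y) | Yaw |
|---|---|---|
| Conveyor centre | (0.6545, 0.0145) | 0 |
| Tin | (0.655, −0.094) | – |
| Target between rolls | (0.409, −0.307) | – |
| Flat carton | (0.655, 0.014) | about 0 |
| Buckle 1 | (0.665, 0.125) | −0.11 |
| Buckle 2 | (0.653, −0.203) | 0 |
| Rail | (0.400, 0.303) | 0.09 |
| Divider | (0.566, −0.3735) | about 0.03 |

I'll grasp the tin first.

Call:
send_rows:
  increments:
    - {"dx":0.41,"dy":0.31,"dz":0.4,"yaw":0,"claw":-1}
    - {"dx":0.41,"dy":0.31,"dz":0.4,"yaw":0,"claw":-1}
    - {"dx":0.41,"dy":0.31,"dz":0.4,"yaw":0,"claw":-1}
    - {"dx":0.41,"dy":0.31,"dz":0.4,"yaw":0,"claw":-1}
    - {"dx":0.41,"dy":0.31,"dz":0.4,"yaw":0,"claw":-1}
    - {"dx":0.41,"dy":0.31,"dz":0.4,"yaw":0,"claw":-1}
    - {"dx":0.41,"dy":0.31,"dz":0.4,"yaw":0,"claw":-1}
    - {"dx":0.41,"dy":0.31,"dz":0.5,"yaw":0,"claw":-1}
    - {"dx":0.41,"dy":0.31,"dz":0.58,"yaw":0,"claw":-1}
    - {"dx":0.41,"dy":0.31,"dz":0.626,"yaw":0,"claw":-1}
    - {"dx":0.41,"dy":0.31,"dz":0.626,"yaw":0,"claw":-1}
    - {"dx":0.41,"dy":0.31,"dz":0.626,"yaw":0,"claw":1}
    - {"dx":0.41,"dy":0.31,"dz":0.626,"yaw":0,"claw":1}
    - {"dx":0.41,"dy":0.31,"dz":0.626,"yaw":0,"claw":1}
    - {"dx":0.41,"dy":0.31,"dz":0.626,"yaw":0,"claw":1}
    - {"dx":0.41,"dy":0.31,"dz":0.626,"yaw":0,"claw":1}
    - {"dx":0.41,"dy":0.31,"dz":0.36,"yaw":0,"claw":1}
    - {"dx":0.41,"dy":0.31,"dz":0.36,"yaw":0,"claw":1}
    - {"dx":0.41,"dy":0.31,"dz":0.36,"yaw":0,"claw":1}
    - {"dx":0.41,"dy":0.31,"dz":0.36,"yaw":0,"claw":1}

```text
time: 8.1
tool_pos: [0.6551, -0.095, 0.202]
tool_rot: [0.001, 0.707, 0.707, 0.0]
contact_force: [-0.4, 0.3, -2.5]
gripper_width: 0.685
grasp_force: 65.5
```

Call:
send_rows:
  increments:
    - {"dx":-0.424,"dy":-0.492,"dz":0,"yaw":0,"claw":1}
    - {"dx":-0.424,"dy":-0.492,"dz":0,"yaw":0,"claw":1}
    - {"dx":-0.424,"dy":-0.492,"dz":0,"yaw":0,"claw":1}
    - {"dx":-0.424,"dy":-0.492,"dz":0,"yaw":0,"claw":1}
    - {"dx":-0.424,"dy":-0.492,"dz":0,"yaw":0,"claw":1}
    - {"dx":-0.424,"dy":-0.492,"dz":0,"yaw":0,"claw":1}
    - {"dx":-0.424,"dy":-0.492,"dz":0,"yaw":0,"claw":1}
    - {"dx":-0.424,"dy":-0.492,"dz":0.12,"yaw":0,"claw":1}
    - {"dx":-0.424,"dy":-0.492,"dz":0.24,"yaw":0,"claw":1}
    - {"dx":-0.424,"dy":-0.492,"dz":0.34,"yaw":0,"claw":1}
    - {"dx":-0.424,"dy":-0.492,"dz":0.37,"yaw":0,"claw":1}
    - {"dx":-0.424,"dy":-0.492,"dz":0.383,"yaw":0,"claw":1}
    - {"dx":-0.424,"dy":-0.492,"dz":0.383,"yaw":0,"claw":1}

```text
time: 9.72
tool_pos: [0.411, -0.3074, 0.0116]
tool_rot: [0.001, 0.707, 0.708, 0.0]
contact_force: [-0.3, -0.2, -1.8]
gripper_width: 0.686
grasp_force: 66.5
```

Call:
send_rows:
  increments:
    - {"dx":0,"dy":-0.003,"dz":0.004,"yaw":0,"claw":1}
    - {"dx":0,"dy":-0.003,"dz":0.004,"yaw":0,"claw":1}
    - {"dx":0,"dy":-0.003,"dz":0.004,"yaw":0,"claw":0}
    - {"dx":0,"dy":-0.003,"dz":0.004,"yaw":0,"claw":-0.7}
    - {"dx":0,"dy":-0.003,"dz":0.004,"yaw":0,"claw":-0.7}
    - {"dx":0,"dy":-0.003,"dz":0.004,"yaw":0,"claw":-0.8}
    - {"dx":0,"dy":0,"dz":-0.06,"yaw":0,"claw":-0.8}
    - {"dx":0,"dy":0,"dz":-0.2,"yaw":0,"claw":-0.8}
    - {"dx":0,"dy":0,"dz":-0.38,"yaw":0,"claw":-1}
    - {"dx":0,"dy":0,"dz":-0.38,"yaw":0,"claw":-1}
    - {"dx":0,"dy":0,"dz":-0.38,"yaw":0,"claw":-1}

```text
time: 11.1
tool_pos: [0.4105, -0.3086, 0.204]
tool_rot: [0.004, 0.707, 0.707, -0.0]
contact_force: [1.2, 0.8, -0.1]
gripper_width: 0.999
grasp_force: 0.0
```

Call:
send_rows:
  increments:
    - {"dx":0.556,"dy":0.49,"dz":-0.11,"yaw":0,"claw":-1}
    - {"dx":0.556,"dy":0.49,"dz":-0.11,"yaw":0,"claw":-1}
    - {"dx":0.556,"dy":0.49,"dz":-0.11,"yaw":0,"claw":-1}
    - {"dx":0.556,"dy":0.49,"dz":-0.11,"yaw":0,"claw":-1}
    - {"dx":0.556,"dy":0.49,"dz":-0.11,"yaw":0,"claw":-1}
    - {"dx":0.556,"dy":0.49,"dz":-0.11,"yaw":0,"claw":-1}
    - {"dx":0.556,"dy":0.49,"dz":-0.11,"yaw":0,"claw":-1}
    - {"dx":0.556,"dy":0.49,"dz":-0.11,"yaw":0,"claw":-1}

```text
time: 12.1
tool_pos: [0.6531, -0.029, 0.2524]
tool_rot: [-0.001, 0.707, 0.707, -0.001]
contact_force: [-0.5, -0.4, -0.2]
gripper_width: 0.996
grasp_force: 0.0
```

```bash
cat >> h.py <<'E'
def belt(im,T,z=.09):
    # rectified belt view x .57-.74, y -.28..+.30 kept where visible, brown carton and red/white buckle blobs in world coords
    a=topdown(im,T,.58,.73,T[1,3]-.1,T[1,3]+.3,z,1000); hsv=cv2.cvtColor(a,cv2.COLOR_BGR2HSV)
    for n,m in (("brown",cv2.inRange(hsv,(8,70,60),(25,220,255))),("red",cv2.inRange(hsv,(0,200,80),(6,255,255))),("white",cv2.inRange(hsv,(0,0,120),(180,50,255)))):
        for c in cv2.findContours(m,0,2)[0]:
            if cv2.contourArea(c)>250:
                (j,i),wh,an=cv2.minAreaRect(c); print(n,np.round([.73-i/1000,T[1,3]+.3-j/1000],4),np.round(wh),round(an,1))
    return a
E
python3 - <<'E'
from h import *
T,im=snap("wrist","w3"); print(T[:3,3].round(4))
a=belt(im,T)
cv2.imwrite("pics/b3.png",np.vstack([cv2.resize(a,(800,300)),cv2.resize(im[:,:],(400,300),interpolation=3).repeat(1,0) if 0 else np.hstack([cv2.resize(im,(400,300),interpolation=3),cv2.resize(manip.grab_frame("side")[260:480,320:613,::-1],(400,300))])]))
E
```

```text
[ 0.6531 -0.029   0.2524]
brown [ 0.6532 -0.0126] [36. 58.] 2.0
brown [0.6547 0.0378] [36. 58.] 1.7
red [0.6955 0.12  ] [30. 26.] 7.6
white [0.6407 0.1274] [25. 30.] 7.1
white [0.6544 0.0126] [14. 57.] 1.6
```

View pics/b3.png

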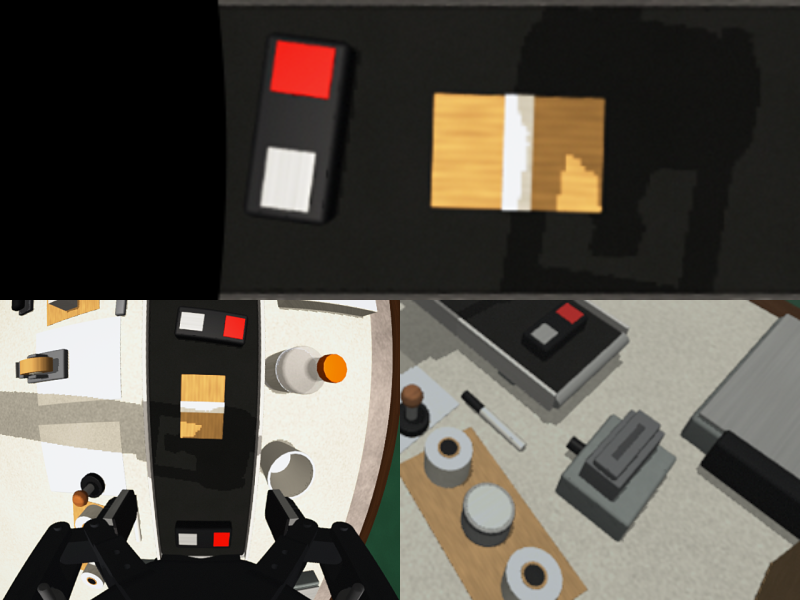

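The tin stands midway between the rolls. The carton is unchanged at (0.654, 0.0125), and buckle 1 is at (0.666, 0.122) with yaw −0.13. I'll grasp the carton next.

Call:
send_rows:
  increments:
    - {"dx":0.086,"dy":0,"dz":0.12,"yaw":0,"claw":-1}
    - {"dx":0.086,"dy":0,"dz":0.24,"yaw":0,"claw":-1}
    - {"dx":0.086,"dy":0,"dz":0.33,"yaw":0,"claw":-1}
    - {"dx":0.086,"dy":0,"dz":0.38,"yaw":0,"claw":-1}
    - {"dx":0.086,"dy":0,"dz":0.38,"yaw":0,"claw":-1}
    - {"dx":0.086,"dy":0,"dz":0.38,"yaw":0,"claw":1}
    - {"dx":0.086,"dy":0,"dz":0.38,"yaw":0,"claw":1}
    - {"dx":0.086,"dy":0,"dz":0.38,"yaw":0,"claw":1}
    - {"dx":0.086,"dy":0,"dz":0.38,"yaw":0,"claw":1}
    - {"dx":0.086,"dy":0,"dz":0.38,"yaw":0,"claw":1}

```text
time: 13.45
tool_pos: [0.6559, 0.0136, 0.0679]
tool_rot: [0.002, 0.707, 0.707, 0.001]
contact_force: [0.6, -1.9, 7.1]
gripper_width: 0.647
grasp_force: 65.9
```

```bash
python3 - <<'E'
from h import *
T=np.load("pics/w3.npy"); im=cv2.imread("pics/w3.png")
a=topdown(im,T,.28,.56,-.0,.2,.0,2000); cv2.imwrite("pics/d.png",a)
E
```

```text
(no output)
```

View pics/d.png

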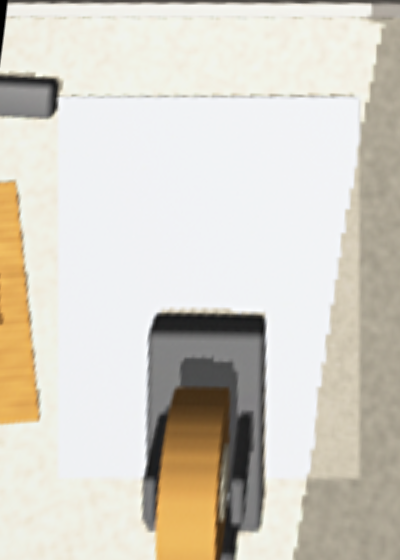

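The ground-plane view shows the dispenser's back foot edge at row 312 and columns 155–264. That puts it at x=0.404, y=0.0955, yaw about 0, so the carton target is (0.473, 0.096).

Call:
send_rows:
  increments:
    - {"dx":0,"dy":0,"dz":-0.1,"yaw":0,"claw":1}
    - {"dx":0,"dy":0,"dz":-0.18,"yaw":0,"claw":1}
    - {"dx":0.167,"dy":-0.366,"dz":-0.18,"yaw":0,"claw":1}
    - {"dx":0.167,"dy":-0.366,"dz":-0.18,"yaw":0,"claw":1}
    - {"dx":0.167,"dy":-0.366,"dz":-0.18,"yaw":0,"claw":1}
    - {"dx":0.167,"dy":-0.366,"dz":-0.18,"yaw":0,"claw":1}
    - {"dx":0.167,"dy":-0.366,"dz":-0.18,"yaw":0,"claw":1}
    - {"dx":0.167,"dy":-0.366,"dz":-0.07,"yaw":0,"claw":1}
    - {"dx":0.167,"dy":-0.366,"dz":0.03,"yaw":0,"claw":1}
    - {"dx":0.167,"dy":-0.366,"dz":0.09,"yaw":0,"claw":1}
    - {"dx":0.167,"dy":-0.366,"dz":0.115,"yaw":0,"claw":1}
    - {"dx":0.167,"dy":-0.366,"dz":0.119,"yaw":0,"claw":1}
    - {"dx":0.167,"dy":-0.366,"dz":0.119,"yaw":0,"claw":1}

```text
time: 15.08
tool_pos: [0.473, 0.097, 0.0076]
tool_rot: [0.0, 0.707, 0.707, -0.0]
contact_force: [-4.6, -0.4, 8.2]
gripper_width: 0.645
grasp_force: 66.1
```

Call:
send_rows:
  increments:
    - {"dx":0,"dy":0,"dz":0,"yaw":0,"claw":0}
    - {"dx":0,"dy":0,"dz":0,"yaw":0,"claw":-0.6}
    - {"dx":0,"dy":0,"dz":0,"yaw":0,"claw":-0.6}
    - {"dx":0,"dy":0,"dz":0,"yaw":0,"claw":-0.6}
    - {"dx":0,"dy":0,"dz":-0.08,"yaw":0,"claw":-0.6}
    - {"dx":0,"dy":0,"dz":-0.2,"yaw":0,"claw":-0.6}
    - {"dx":0,"dy":0,"dz":-0.34,"yaw":0,"claw":-1}
    - {"dx":0.05,"dy":0.386,"dz":-0.34,"yaw":-0.96,"claw":-1}
    - {"dx":0.05,"dy":0.386,"dz":-0.34,"yaw":-0.96,"claw":-1}
    - {"dx":0.05,"dy":0.386,"dz":-0.34,"yaw":-0.96,"claw":-1}
    - {"dx":0.05,"dy":0.386,"dz":-0.34,"yaw":-0.96,"claw":-1}
    - {"dx":0.05,"dy":0.386,"dz":-0.34,"yaw":-0.96,"claw":-1}
    - {"dx":0.05,"dy":0.386,"dz":-0.34,"yaw":-0.96,"claw":-1}
    - {"dx":0.05,"dy":0.386,"dz":-0.34,"yaw":-0.96,"claw":-1}
    - {"dx":0.05,"dy":0.386,"dz":-0.34,"yaw":-0.96,"claw":-1}
    - {"dx":0.05,"dy":0.386,"dz":-0.34,"yaw":-0.96,"claw":-1}
    - {"dx":0.05,"dy":0.386,"dz":-0.34,"yaw":-0.96,"claw":-1}

```text
time: 17.2
tool_pos: [0.664, 0.1225, 0.1751]
tool_rot: [-0.0, 0.066, 0.998, -0.0]
contact_force: [-0.6, 0.6, -0.3]
gripper_width: 1.001
grasp_force: 0.0
```

```bash
python3 - <<'E'
from h import *
T,im=snap("wrist","w4"); print(T.round(3))
a=topdown(im,T,.56,.76,.0,.26,.086,1500);b=topdown(im,T,.3,.6,.0,.2,.036,1300)
m=np.zeros((390,800,3),np.uint8); m[:300,:390]=a; m[:390,400:660]=b; cv2.imwrite("pics/b4.png",m)
E
```

```text
[[-0.991  0.132 -0.     0.664]
 [ 0.132  0.991 -0.     0.122]
 [ 0.    -0.    -1.     0.175]
 [ 0.     0.     0.     1.   ]]Traceback (most recent call last):
  File "<stdin>", line 4, in <module>
ValueError: could not broadcast input array from shape (299,390,3) into shape (300,390,3)
```

```bash
python3 - <<'E'
from h import *
T=np.load("pics/w4.npy"); im=cv2.imread("pics/w4.png")
a=topdown(im,T,.56,.76,.0,.26,.086,1500);b=topdown(im,T,.3,.6,.0,.2,.036,1300)
m=np.zeros((400,800,3),np.uint8); m[:len(a),:a.shape[1]]=a; m[:len(b),400:400+b.shape[1]]=b; cv2.imwrite("pics/b4.png",m)
E
```

```text
(no output)
```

View pics/b4.png

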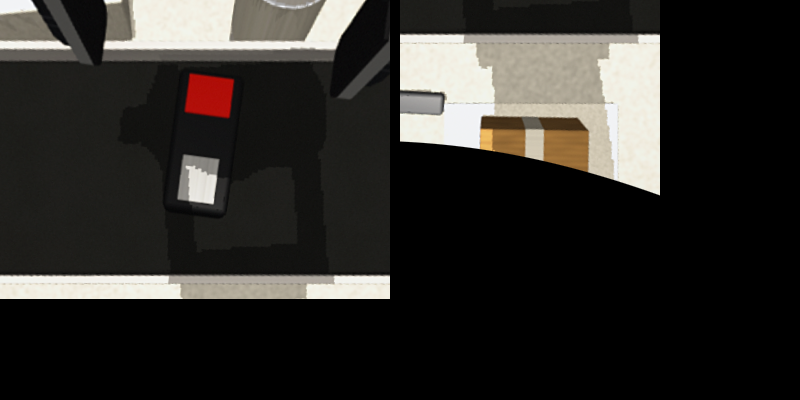

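The buckle is centred at (0.665, 0.124) and matches the grip yaw. The carton stands in line behind the dispenser. Grasping buckle 1.

Call:
send_rows:
  increments:
    - {"dx":0,"dy":0.002,"dz":0.1,"yaw":0,"claw":-1}
    - {"dx":0,"dy":0.002,"dz":0.18,"yaw":0,"claw":-1}
    - {"dx":0,"dy":0.002,"dz":0.227,"yaw":0,"claw":-1}
    - {"dx":0,"dy":0.002,"dz":0.227,"yaw":0,"claw":-1}
    - {"dx":0,"dy":0.002,"dz":0.227,"yaw":0,"claw":-1}
    - {"dx":0,"dy":0.002,"dz":0.227,"yaw":0,"claw":1}
    - {"dx":0,"dy":0.002,"dz":0.227,"yaw":0,"claw":1}
    - {"dx":0,"dy":0.002,"dz":0.227,"yaw":0,"claw":1}
    - {"dx":0,"dy":0.002,"dz":0.227,"yaw":0,"claw":1}
    - {"dx":0,"dy":0.002,"dz":0.227,"yaw":0,"claw":1}

```text
time: 18.5
tool_pos: [0.6651, 0.1236, 0.0634]
tool_rot: [0.001, 0.065, 0.998, 0.0]
contact_force: [-0.3, 0.7, 6.1]
gripper_width: 0.499
grasp_force: 64.5
```

```bash
cat >> h.py <<'E'
def inc(x,y,z):
    T=pose(); print("pose",T[:3,3].round(4)); print("dx dy dz",(T[:3,:3].T@(np.array([x,y,z])-T[:3,3])/.5).round(4),"tool y angle",np.arctan2(T[1,1],T[0,1]).round(3))
E
python3 -c "
from h import *
inc(.3951,.3526,.0625)"
```

```text
pose [0.6651 0.1236 0.0634]
dx dy dz [5.952e-01 3.836e-01 5.000e-04] tool y angle 1.44
```

Call:
send_rows:
  increments:
    - {"dx":0,"dy":0,"dz":-0.1,"yaw":0,"claw":1}
    - {"dx":0,"dy":0,"dz":-0.2,"yaw":0,"claw":1}
    - {"dx":0.595,"dy":0.384,"dz":-0.2,"yaw":-0.147,"claw":1}
    - {"dx":0.595,"dy":0.384,"dz":-0.2,"yaw":-0.147,"claw":1}
    - {"dx":0.595,"dy":0.384,"dz":-0.2,"yaw":-0.147,"claw":1}
    - {"dx":0.595,"dy":0.384,"dz":-0.2,"yaw":-0.147,"claw":1}
    - {"dx":0.595,"dy":0.384,"dz":-0.2,"yaw":-0.147,"claw":1}
    - {"dx":0.595,"dy":0.384,"dz":-0.2,"yaw":-0.147,"claw":1}
    - {"dx":0.595,"dy":0.384,"dz":-0.2,"yaw":-0.147,"claw":1}
    - {"dx":0.595,"dy":0.384,"dz":-0.2,"yaw":-0.147,"claw":1}
    - {"dx":0.595,"dy":0.384,"dz":-0.1,"yaw":-0.147,"claw":1}
    - {"dx":0.595,"dy":0.384,"dz":-0.04,"yaw":-0.147,"claw":1}
    - {"dx":0.595,"dy":0.384,"dz":-0.01,"yaw":-0.147,"claw":1}
    - {"dx":0.595,"dy":0.384,"dz":0.0,"yaw":-0.147,"claw":1}
    - {"dx":0.595,"dy":0.384,"dz":0.0,"yaw":-0.147,"claw":1}

```text
time: 20.38
tool_pos: [0.3958, 0.3527, 0.0634]
tool_rot: [0.001, -0.044, 0.999, 0.0]
contact_force: [-1.4, -1.2, 2.0]
gripper_width: 0.502
grasp_force: 64.3
```

Call:
send_rows:
  increments:
    - {"dx":0,"dy":0,"dz":0.002,"yaw":0,"claw":1}
    - {"dx":0,"dy":0,"dz":0.002,"yaw":0,"claw":0.1}
    - {"dx":0,"dy":0,"dz":0.002,"yaw":0,"claw":-0.4}
    - {"dx":0,"dy":0,"dz":0.002,"yaw":0,"claw":-0.6}
    - {"dx":0,"dy":0,"dz":0.002,"yaw":0,"claw":-0.6}
    - {"dx":0,"dy":0,"dz":-0.06,"yaw":0,"claw":-0.6}
    - {"dx":0,"dy":0,"dz":-0.15,"yaw":0,"claw":-0.6}
    - {"dx":0,"dy":0,"dz":-0.28,"yaw":0,"claw":-1}
    - {"dx":-0.2,"dy":-0.6,"dz":-0.28,"yaw":0.06,"claw":-1}
    - {"dx":-0.2,"dy":-0.6,"dz":-0.28,"yaw":0.06,"claw":-1}
    - {"dx":-0.2,"dy":-0.6,"dz":-0.28,"yaw":0.06,"claw":-1}
    - {"dx":-0.2,"dy":-0.6,"dz":-0.28,"yaw":0.06,"claw":-1}
    - {"dx":-0.2,"dy":-0.6,"dz":-0.28,"yaw":0.06,"claw":-1}
    - {"dx":-0.2,"dy":-0.6,"dz":-0.28,"yaw":0.06,"claw":-1}
    - {"dx":-0.2,"dy":-0.6,"dz":-0.28,"yaw":0.06,"claw":-1}

```text
time: 22.25
tool_pos: [0.5205, 0.0628, 0.2015]
tool_rot: [-0.0, 0.001, 1.0, 0.0]
contact_force: [-0.6, 0.8, 0.1]
gripper_width: 0.994
grasp_force: 0.0
```

```bash
python3 -c "
from h import *
inc(.653,-.203,.061)"
```

```text
pose [0.5205 0.0628 0.2015]
dx dy dz [-0.2659 -0.5315  0.2805] tool y angle 1.57
```

Call:
send_rows:
  increments:
    - {"dx":-0.266,"dy":-0.531,"dz":0,"yaw":0,"claw":-1}
    - {"dx":-0.266,"dy":-0.531,"dz":0,"yaw":0,"claw":-1}
    - {"dx":-0.266,"dy":-0.531,"dz":0,"yaw":0,"claw":-1}
    - {"dx":-0.266,"dy":-0.531,"dz":0,"yaw":0,"claw":-1}
    - {"dx":-0.266,"dy":-0.531,"dz":0,"yaw":0,"claw":-1}
    - {"dx":-0.266,"dy":-0.531,"dz":0,"yaw":0,"claw":-1}
    - {"dx":-0.266,"dy":-0.531,"dz":0,"yaw":0,"claw":-1}

```text
time: 23.12
tool_pos: [0.6536, -0.2006, 0.2014]
tool_rot: [-0.0, -0.001, 1.0, 0.001]
contact_force: [-0.2, 0.5, 0.0]
gripper_width: 1.0
grasp_force: 0.0
```

```bash
python3 - <<'E'
from h import *
T,im=snap("wrist","w5"); print(T[:3,3].round(4))
T2=T.copy(); 
a=topdown(im,T,.58,.73,-.28,-.12,.086,1000); hsv=cv2.cvtColor(a,cv2.COLOR_BGR2HSV)
for n,m in (("red",cv2.inRange(hsv,(0,150,60),(6,255,255))),("white",cv2.inRange(hsv,(0,0,90),(180,60,255)))):
    for c in cv2.findContours(m,0,2)[0]:
        if cv2.contourArea(c)>150:
            (j,i),wh,an=cv2.minAreaRect(c); print(n,np.round([.73-i/1000,-.12-j/1000],4),np.round(wh),round(an,1))
inc(.653,-.203,.062)
E
```

```text
[ 0.6536 -0.2006  0.2014]
red [ 0.687 -0.203] [26. 30.] 90.0
white [ 0.6305 -0.2025] [31. 25.] 90.0
white [ 0.6555 -0.1995] [149. 159.] 90.0
pose [ 0.6535 -0.2004  0.2016]
dx dy dz [ 0.0008 -0.0054  0.2792] tool y angle 1.573
```

Call:
send_rows:
  increments:
    - {"dx":-0.003,"dy":-0.004,"dz":0.1,"yaw":0,"claw":-1}
    - {"dx":-0.003,"dy":-0.004,"dz":0.2,"yaw":0,"claw":-1}
    - {"dx":-0.003,"dy":-0.004,"dz":0.26,"yaw":0,"claw":-1}
    - {"dx":-0.003,"dy":-0.004,"dz":0.279,"yaw":0,"claw":-1}
    - {"dx":-0.003,"dy":-0.004,"dz":0.279,"yaw":0,"claw":-1}
    - {"dx":-0.003,"dy":-0.004,"dz":0.279,"yaw":0,"claw":1}
    - {"dx":-0.003,"dy":-0.004,"dz":0.279,"yaw":0,"claw":1}
    - {"dx":-0.003,"dy":-0.004,"dz":0.279,"yaw":0,"claw":1}
    - {"dx":-0.003,"dy":-0.004,"dz":0.279,"yaw":0,"claw":1}
    - {"dx":-0.003,"dy":-0.004,"dz":0.279,"yaw":0,"claw":1}
    - {"dx":-0.003,"dy":-0.004,"dz":0.18,"yaw":0,"claw":1}
    - {"dx":0.12,"dy":0.4,"dz":0.0,"yaw":-0.06,"claw":1}
    - {"dx":0.12,"dy":0.4,"dz":-0.05,"yaw":-0.06,"claw":1}
    - {"dx":0.12,"dy":0.4,"dz":-0.1,"yaw":-0.06,"claw":1}
    - {"dx":0.12,"dy":0.4,"dz":-0.1,"yaw":-0.06,"claw":1}
    - {"dx":0.12,"dy":0.4,"dz":-0.1,"yaw":-0.06,"claw":1}
    - {"dx":0.12,"dy":0.4,"dz":-0.1,"yaw":-0.06,"claw":1}
    - {"dx":0.12,"dy":0.4,"dz":-0.1,"yaw":-0.06,"claw":1}

```text
time: 25.42
tool_pos: [0.5929, -0.0037, 0.2493]
tool_rot: [-0.002, -0.044, 0.999, 0.0]
contact_force: [0.4, 0.6, -0.8]
gripper_width: 0.498
grasp_force: 63.8
```

```bash
python3 -c "
from h import *
print(manip.state()['gripper_width'],manip.state()['grasp_force'])
inc(.4046,.248,.064)"
```

```text
0.4976599344711188 63.77125382423401
pose [ 0.5929 -0.0037  0.2493]
dx dy dz [0.3293 0.5344 0.3721] tool y angle 1.659
```

Call:
send_rows:
  increments:
    - {"dx":0.329,"dy":0.534,"dz":0.08,"yaw":0,"claw":1}
    - {"dx":0.329,"dy":0.534,"dz":0.08,"yaw":0,"claw":1}
    - {"dx":0.329,"dy":0.534,"dz":0.08,"yaw":0,"claw":1}
    - {"dx":0.329,"dy":0.534,"dz":0.08,"yaw":0,"claw":1}
    - {"dx":0.329,"dy":0.534,"dz":0.08,"yaw":0,"claw":1}
    - {"dx":0.329,"dy":0.534,"dz":0.08,"yaw":0,"claw":1}
    - {"dx":0.329,"dy":0.534,"dz":0.08,"yaw":0,"claw":1}

```text
time: 26.3
tool_pos: [0.406, 0.2478, 0.2107]
tool_rot: [-0.001, -0.045, 0.999, -0.001]
contact_force: [-0.1, 0.3, 0.5]
gripper_width: 0.505
grasp_force: 63.8
```

```bash
python3 - <<'E'
from h import *
T,im=snap("wrist","w6"); inc(.4046,.248,.0635)
a=topdown(im,T,.25,.55,.15,.45,.06,1300)
m=np.zeros((400,800,3),np.uint8); m[:390,:390]=a[:390,:390]; s=manip.grab_frame("side")[150:300,100:250,::-1]; m[:,400:]=cv2.resize(s,(400,400)); cv2.imwrite("pics/b6.png",m)
E
```

```text
pose [0.4066 0.2474 0.2111]
dx dy dz [0.0035 0.0018 0.2952] tool y angle 1.659
```

View pics/b6.png

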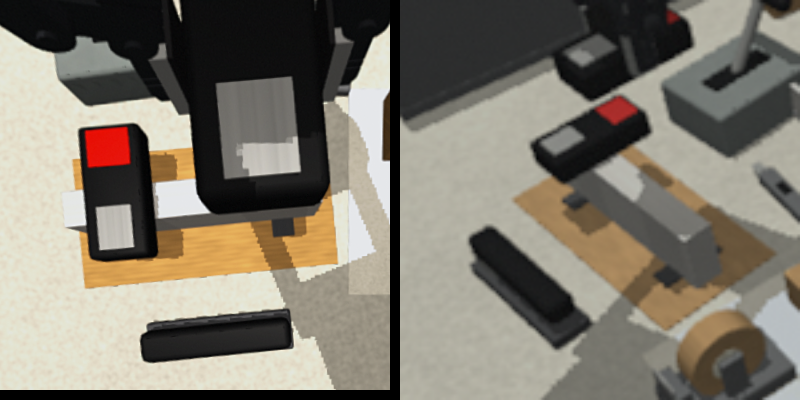

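Buckle 1 lies centred and crosswise on the rail, about 3 mm off by estimate. Placing buckle 2 now.

Call:
send_rows:
  increments:
    - {"dx":0.003,"dy":0.002,"dz":0.1,"yaw":0,"claw":1}
    - {"dx":0.003,"dy":0.002,"dz":0.2,"yaw":0,"claw":1}
    - {"dx":0.003,"dy":0.002,"dz":0.26,"yaw":0,"claw":1}
    - {"dx":0.003,"dy":0.002,"dz":0.285,"yaw":0,"claw":1}
    - {"dx":0.003,"dy":0.002,"dz":0.295,"yaw":0,"claw":1}
    - {"dx":0.003,"dy":0.002,"dz":0.297,"yaw":0,"claw":1}
    - {"dx":0.003,"dy":0.002,"dz":0.297,"yaw":0,"claw":1}

```text
time: 27.28
tool_pos: [0.4054, 0.2497, 0.0646]
tool_rot: [0.001, -0.045, 0.999, 0.0]
contact_force: [-0.2, 0.8, -1.5]
gripper_width: 0.504
grasp_force: 63.9
```

Call:
send_rows:
  increments:
    - {"dx":0,"dy":0,"dz":0.003,"yaw":0,"claw":1}
    - {"dx":0,"dy":0,"dz":0.003,"yaw":0,"claw":1}
    - {"dx":0,"dy":0,"dz":0.003,"yaw":0,"claw":0.1}
    - {"dx":0,"dy":0,"dz":0.003,"yaw":0,"claw":-0.4}
    - {"dx":0,"dy":0,"dz":0.003,"yaw":0,"claw":-0.5}
    - {"dx":0,"dy":0,"dz":0.003,"yaw":0,"claw":-0.5}
    - {"dx":0,"dy":0,"dz":-0.06,"yaw":0,"claw":-0.5}
    - {"dx":0,"dy":0,"dz":-0.15,"yaw":0,"claw":-0.5}
    - {"dx":0,"dy":0,"dz":-0.3,"yaw":0,"claw":-1}
    - {"dx":0,"dy":-0.75,"dz":-0.6,"yaw":0.04,"claw":-1}
    - {"dx":0,"dy":-0.75,"dz":-0.6,"yaw":0.04,"claw":-1}
    - {"dx":0,"dy":-0.75,"dz":-0.6,"yaw":0.04,"claw":-1}
    - {"dx":0,"dy":-0.75,"dz":-0.6,"yaw":0.04,"claw":-1}
    - {"dx":0,"dy":-0.75,"dz":-0.6,"yaw":0.04,"claw":-1}
    - {"dx":0,"dy":-0.75,"dz":-0.6,"yaw":0.04,"claw":-1}
    - {"dx":0,"dy":-0.75,"dz":-0.6,"yaw":0.04,"claw":-1}
    - {"dx":0,"dy":-0.75,"dz":-0.6,"yaw":0.04,"claw":-1}
    - {"dx":0,"dy":-0.75,"dz":-0.6,"yaw":0.04,"claw":-1}

```text
time: 29.52
tool_pos: [0.4377, -0.1235, 0.3625]
tool_rot: [-0.001, -0.015, 1.0, 0.0]
contact_force: [0.3, 0.5, -0.4]
gripper_width: 0.999
grasp_force: 0.0
```

```bash
python3 - <<'E'
from h import *
T,im=snap("wrist","w7"); inc(.566,-.3735,.18)
s=manip.grab_frame("side")[:,:,::-1]; c=manip.grab_frame("scene")[:,:,::-1]
cv2.imwrite("pics/b7.png",np.vstack([np.hstack([cv2.resize(s[150:300,100:300],(400,300)),cv2.resize(im,(400,300),interpolation=3)]),np.hstack([cv2.resize(s[315:480,300:520],(400,300)),cv2.resize(c[170:350,200:440],(400,300))])]))
E
```

```text
pose [ 0.4377 -0.1231  0.3623]
dx dy dz [-0.2415 -0.5088  0.3639] tool y angle 1.602
```

View pics/b7.png

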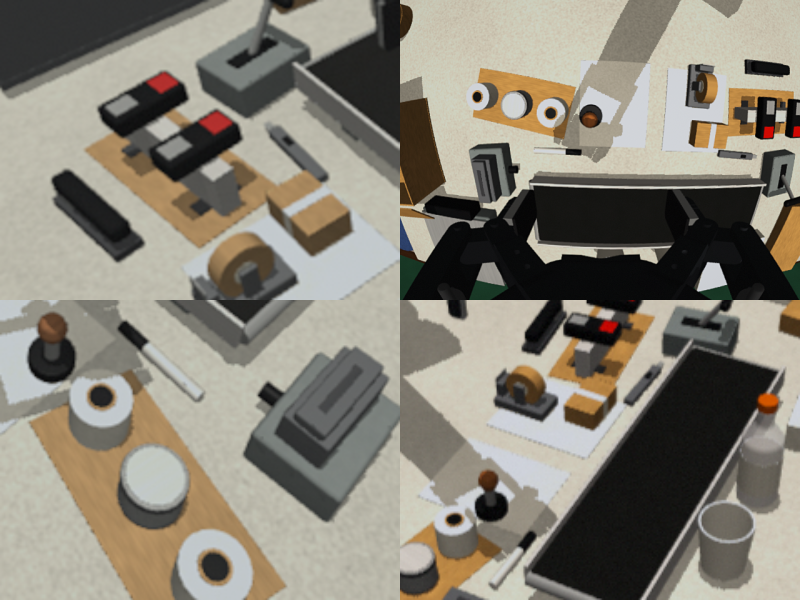

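The belt is empty and both buckles are on the rail. I'll check the carton and tin numerically, since one of them may have been knocked.

```bash
python3 - <<'E'
from h import *
for u,v,z,n in [(385.2,415,.044,"tin"),(356.6,367.3,.05,"r1"),(418,462,.05,"r2")]: print(n,fpt("side",u,v,z).round(4))
T=np.load("pics/w7.npy"); im=cv2.imread("pics/w7.png")
a=topdown(im,T,.41,.56,.02,.18,.036,1000); hsv=cv2.cvtColor(a,cv2.COLOR_BGR2HSV)
m=cv2.inRange(hsv,(8,90,40),(25,255,255))
for c in cv2.findContours(m,0,2)[0]:
    if cv2.contourArea(c)>150:
        (j,i),wh,an=cv2.minAreaRect(c); print("brown",np.round([.56-i/1000,.18-j/1000],4),np.round(wh),round(an,1))
b=topdown(im,T,.3,.56,-.0,.24,.036,1500)
c=topdown(im,T,.34,.56,-.45,-.15,.044,1300)
M=np.zeros((400,800,3),np.uint8); M[:len(b),:b.shape[1]]=b[:400]; M[:len(c),400:400+c.shape[1]]=c[:400]; cv2.imwrite("pics/b8.png",M)
E
```

```text
tin [ 0.4075 -0.3098]
r1 [ 0.4298 -0.2234]
r2 [ 0.3894 -0.3896]
brown [0.4617 0.097 ] [49. 59.] 1.2
brown [0.4515 0.1545] [81. 51.] 90.0
```

View pics/b8.png

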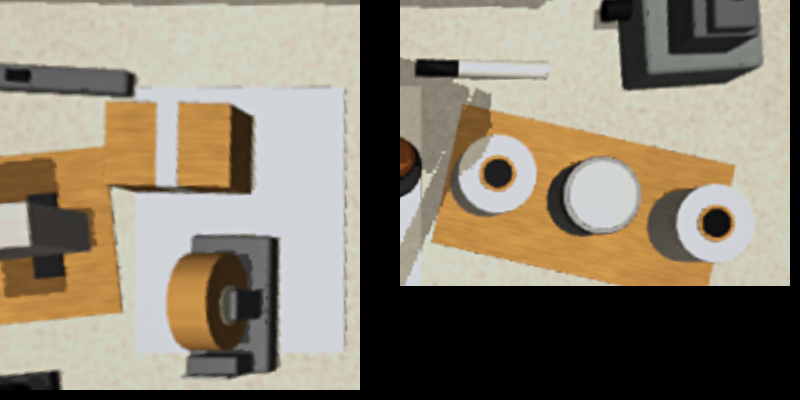

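The carton was indeed knocked, to about (0.463, 0.127), so it is about 31 mm off in y. The tin is still midway. I'll regrasp the carton at (0.464, 0.120).

Call:
send_rows:
  increments:
    - {"dx":-0.068,"dy":0.485,"dz":0.325,"yaw":1.0,"claw":-0.6}
    - {"dx":-0.068,"dy":0.485,"dz":0.325,"yaw":1.0,"claw":-0.6}
    - {"dx":-0.068,"dy":0.485,"dz":0.325,"yaw":1.0,"claw":-0.6}
    - {"dx":-0.068,"dy":0.485,"dz":0.325,"yaw":1.0,"claw":-0.6}
    - {"dx":-0.068,"dy":0.485,"dz":0.325,"yaw":1.0,"claw":-0.6}
    - {"dx":-0.068,"dy":0.485,"dz":0.325,"yaw":1.0,"claw":-0.6}
    - {"dx":-0.068,"dy":0.485,"dz":0.325,"yaw":1.0,"claw":-0.6}
    - {"dx":-0.068,"dy":0.485,"dz":0.325,"yaw":1.0,"claw":-0.6}
    - {"dx":-0.068,"dy":0.485,"dz":0.325,"yaw":1.0,"claw":-0.6}
    - {"dx":-0.068,"dy":0.485,"dz":0.325,"yaw":1.0,"claw":-0.6}

```text
time: 30.92
tool_pos: [0.4641, 0.1201, 0.2004]
tool_rot: [-0.0, 0.67, 0.743, -0.0]
contact_force: [-0.4, -0.3, -0.1]
gripper_width: 0.799
grasp_force: 0.0
```

```bash
python3 - <<'E'
from h import *
inc(.464,.120,.009); T,im=snap("wrist","w9")
a=topdown(im,T,.43,.52,.04,.2,.036,1000); hsv=cv2.cvtColor(a,cv2.COLOR_BGR2HSV)
for n,m in (("brown",cv2.inRange(hsv,(8,90,40),(25,255,255))),):
  for c in cv2.findContours(m,0,2)[0]:
    if cv2.contourArea(c)>150:
        x,y,w,h=cv2.boundingRect(c); (j,i),wh,an=cv2.minAreaRect(c); print(n,np.round([.52-i/1000,.2-j/1000],4),np.round(wh),round(an,1), "x",.52-(y+h)/1000,.52-y/1000,"y",.2-(x+w)/1000,.2-x/1000)
E
```

```text
pose [0.4641 0.1201 0.2004]
dx dy dz [-1.000e-04  1.000e-04  3.828e-01] tool y angle 0.103
brown [0.4495 0.1945] [37. 11.] 90.0 x 0.43000000000000005 0.468 y 0.188 0.2
brown [0.4635 0.104 ] [55. 34.] 90.0 x 0.435 0.491 y 0.08600000000000001 0.12100000000000001
brown [0.4645 0.154 ] [36. 55.] 0.0 x 0.436 0.492 y 0.135 0.17200000000000001
```

Call:
send_rows:
  increments:
    - {"dx":0,"dy":0,"dz":0.1,"yaw":0.069,"claw":-0.6}
    - {"dx":0,"dy":0,"dz":0.2,"yaw":0.069,"claw":-0.6}
    - {"dx":0,"dy":0,"dz":0.3,"yaw":0.069,"claw":-0.6}
    - {"dx":0,"dy":0,"dz":0.35,"yaw":0.069,"claw":-0.6}
    - {"dx":0,"dy":0,"dz":0.382,"yaw":0.069,"claw":-0.6}
    - {"dx":0,"dy":0,"dz":0.382,"yaw":0.069,"claw":-0.6}
    - {"dx":0,"dy":0,"dz":0.382,"yaw":0.069,"claw":1}
    - {"dx":0,"dy":0,"dz":0.382,"yaw":0.069,"claw":1}
    - {"dx":0,"dy":0,"dz":0.382,"yaw":0.069,"claw":1}
    - {"dx":0,"dy":0,"dz":0.382,"yaw":0.069,"claw":1}

```text
time: 32.22
tool_pos: [0.466, 0.1194, 0.0113]
tool_rot: [0.001, 0.708, 0.706, 0.001]
contact_force: [-0.6, -0.7, 5.5]
gripper_width: 0.644
grasp_force: 66.7
```

```bash
python3 -c "
from h import *
inc(.4735,.087,.011)"
```

```text
pose [0.466  0.1194 0.0113]
dx dy dz [-0.0648  0.0151  0.0007] tool y angle -0.003
```

Call:
send_rows:
  increments:
    - {"dx":0,"dy":0,"dz":-0.03,"yaw":0,"claw":1}
    - {"dx":-0.03,"dy":0.008,"dz":-0.03,"yaw":0,"claw":1}
    - {"dx":-0.065,"dy":0.015,"dz":-0.03,"yaw":0,"claw":1}
    - {"dx":-0.065,"dy":0.015,"dz":-0.015,"yaw":0,"claw":1}
    - {"dx":-0.065,"dy":0.015,"dz":0.001,"yaw":0,"claw":1}
    - {"dx":-0.065,"dy":0.015,"dz":0.001,"yaw":0,"claw":1}
    - {"dx":-0.065,"dy":0.015,"dz":0.001,"yaw":0,"claw":0}
    - {"dx":-0.065,"dy":0.015,"dz":0.001,"yaw":0,"claw":-0.6}
    - {"dx":-0.065,"dy":0.015,"dz":0.001,"yaw":0,"claw":-0.6}
    - {"dx":-0.065,"dy":0.015,"dz":0.001,"yaw":0,"claw":-0.6}
    - {"dx":-0.065,"dy":0.015,"dz":-0.08,"yaw":0,"claw":-0.6}
    - {"dx":-0.065,"dy":0.015,"dz":-0.2,"yaw":0,"claw":-0.6}
    - {"dx":-0.065,"dy":0.015,"dz":-0.4,"yaw":0,"claw":-1}
    - {"dx":-0.065,"dy":0.015,"dz":-0.5,"yaw":0,"claw":-1}
    - {"dx":-0.065,"dy":0.015,"dz":-0.6,"yaw":0,"claw":-1}
    - {"dx":-0.065,"dy":0.015,"dz":-0.6,"yaw":0,"claw":-1}

```text
time: 34.22
tool_pos: [0.474, 0.0869, 0.3157]
tool_rot: [0.003, 0.708, 0.706, 0.004]
contact_force: [0.2, -0.5, 0.1]
gripper_width: 0.997
grasp_force: 0.0
```

Call:
send_rows:
  increments:
    - {"dx":-0.6,"dy":0.1,"dz":0,"yaw":-1,"claw":-1}
    - {"dx":-0.6,"dy":0.1,"dz":0,"yaw":-1,"claw":-1}
    - {"dx":-0.6,"dy":0.1,"dz":0,"yaw":-1,"claw":-1}
    - {"dx":-0.6,"dy":0.1,"dz":0,"yaw":-1,"claw":-1}
    - {"dx":-0.6,"dy":0.1,"dz":0,"yaw":-1,"claw":-1}
    - {"dx":-0.6,"dy":0.1,"dz":0,"yaw":-1,"claw":-1}
    - {"dx":-0.6,"dy":0.1,"dz":0,"yaw":-1,"claw":-1}
    - {"dx":-0.6,"dy":0.1,"dz":0,"yaw":-1,"claw":-1}
    - {"dx":-0.6,"dy":0.1,"dz":0,"yaw":-1,"claw":-1}

```text
time: 35.35
tool_pos: [0.5207, -0.2133, 0.3077]
tool_rot: [-0.001, 0.035, 0.999, 0.001]
contact_force: [0.4, 0.8, -0.5]
gripper_width: 1.001
grasp_force: 0.0
```

```bash
python3 - <<'E'
from h import *
inc(.566,-.3735,.15); T,im=snap("wrist","w10")
a=topdown(im,T,.43,.55,.03,.15,.036,1000); hsv=cv2.cvtColor(a,cv2.COLOR_BGR2HSV)
for n,m in (("brown",cv2.inRange(hsv,(8,90,40),(25,255,255))),):
  for c in cv2.findContours(m,0,2)[0]:
    if cv2.contourArea(c)>150:
        x,y,w,h=cv2.boundingRect(c); (j,i),wh,an=cv2.minAreaRect(c); print(n,np.round([.55-i/1000,.15-j/1000],4),np.round(wh),round(an,1), "x",.55-(y+h)/1000,.55-y/1000,"y",.15-(x+w)/1000,.15-x/1000)
# tin vs rolls: bright discs
a=topdown(im,T,.34,.48,-.45,-.17,.047,1000); g=cv2.cvtColor(a,cv2.COLOR_BGR2HSV)
c=cv2.HoughCircles(cv2.GaussianBlur(g[:,:,2],(3,3),0),cv2.HOUGH_GRADIENT,1,50,param1=100,param2=18,minRadius=26,maxRadius=34)
if c is not None: print([(round(.48-i/1000,4),round(-.17-j/1000,4),r) for j,i,r in c[0]])
E
```

```text
pose [ 0.5207 -0.2133  0.3077]
dx dy dz [-0.1139 -0.3137  0.3146] tool y angle 1.5
brown [0.471 0.061] [54. 54.] 90.0 x 0.44300000000000006 0.49800000000000005 y 0.03299999999999999 0.088
brown [0.471  0.1205] [54. 33.] 90.0 x 0.44300000000000006 0.49800000000000005 y 0.103 0.13699999999999998
[(np.float32(0.4115), np.float32(-0.3055), np.float32(30.1)), (np.float32(0.4275), np.float32(-0.2235), np.float32(29.9)), (np.float32(0.3965), np.float32(-0.3725), np.float32(27.9))]
```

The carton is at (0.471, 0.095) and the tin at (0.4115, −0.3055). Both are in place. Next is the divider.

Call:
send_rows:
  increments:
    - {"dx":-0.114,"dy":-0.314,"dz":0.28,"yaw":-0.067,"claw":-1}
    - {"dx":-0.114,"dy":-0.314,"dz":0.28,"yaw":-0.067,"claw":-1}
    - {"dx":-0.114,"dy":-0.314,"dz":0.28,"yaw":-0.067,"claw":-1}
    - {"dx":-0.114,"dy":-0.314,"dz":0.28,"yaw":-0.067,"claw":-1}
    - {"dx":-0.114,"dy":-0.314,"dz":0.28,"yaw":-0.067,"claw":-1}
    - {"dx":-0.114,"dy":-0.314,"dz":0.28,"yaw":-0.067,"claw":-1}
    - {"dx":-0.114,"dy":-0.314,"dz":0.36,"yaw":-0.067,"claw":-1}
    - {"dx":-0.114,"dy":-0.314,"dz":0.44,"yaw":-0.067,"claw":-1}
    - {"dx":-0.114,"dy":-0.314,"dz":0.49,"yaw":-0.067,"claw":-1}
    - {"dx":-0.114,"dy":-0.314,"dz":0.498,"yaw":-0.067,"claw":-1}
    - {"dx":-0.114,"dy":-0.314,"dz":0.498,"yaw":-0.067,"claw":-1}
    - {"dx":-0.114,"dy":-0.314,"dz":0.498,"yaw":-0.067,"claw":1}
    - {"dx":-0.114,"dy":-0.314,"dz":0.498,"yaw":-0.067,"claw":1}
    - {"dx":-0.114,"dy":-0.314,"dz":0.498,"yaw":-0.067,"claw":1}
    - {"dx":-0.114,"dy":-0.314,"dz":0.498,"yaw":-0.067,"claw":1}
    - {"dx":-0.114,"dy":-0.314,"dz":0.498,"yaw":-0.067,"claw":1}

```text
time: 37.4
tool_pos: [0.5673, -0.3749, 0.0626]
tool_rot: [0.001, -0.013, 1.0, -0.001]
contact_force: [-0.4, 0.8, 5.9]
gripper_width: 0.529
grasp_force: 65.3
```

```bash
python3 -c "
from h import *
print(manip.state()['gripper_width'])
inc(.6545,.0145,.0695)"
```

```text
0.5293436187409412
pose [ 0.5673 -0.3749  0.0626]
dx dy dz [-0.195   0.7739 -0.0147] tool y angle 1.597
```

Call:
send_rows:
  increments:
    - {"dx":0,"dy":0,"dz":-0.1,"yaw":0,"claw":1}
    - {"dx":0,"dy":0,"dz":-0.22,"yaw":0,"claw":1}
    - {"dx":-0.195,"dy":0.774,"dz":-0.22,"yaw":0.018,"claw":1}
    - {"dx":-0.195,"dy":0.774,"dz":-0.22,"yaw":0.018,"claw":1}
    - {"dx":-0.195,"dy":0.774,"dz":-0.22,"yaw":0.018,"claw":1}
    - {"dx":-0.195,"dy":0.774,"dz":-0.22,"yaw":0.018,"claw":1}
    - {"dx":-0.195,"dy":0.774,"dz":-0.22,"yaw":0.018,"claw":1}
    - {"dx":-0.195,"dy":0.774,"dz":-0.22,"yaw":0.018,"claw":1}
    - {"dx":-0.195,"dy":0.774,"dz":-0.22,"yaw":0.018,"claw":1}
    - {"dx":-0.195,"dy":0.774,"dz":-0.22,"yaw":0.018,"claw":1}
    - {"dx":-0.195,"dy":0.774,"dz":-0.22,"yaw":0.018,"claw":1}
    - {"dx":-0.195,"dy":0.774,"dz":-0.12,"yaw":0.018,"claw":1}
    - {"dx":-0.195,"dy":0.774,"dz":-0.06,"yaw":0.018,"claw":1}
    - {"dx":-0.195,"dy":0.774,"dz":-0.03,"yaw":0.018,"claw":1}
    - {"dx":-0.195,"dy":0.774,"dz":-0.018,"yaw":0.018,"claw":1}
    - {"dx":-0.195,"dy":0.774,"dz":-0.018,"yaw":0.018,"claw":1}

```text
time: 39.4
tool_pos: [0.6547, 0.0139, 0.0725]
tool_rot: [0.001, 0.001, 1.0, -0.0]
contact_force: [-3.4, -1.0, 4.7]
gripper_width: 0.526
grasp_force: 65.7
```

Call:
send_rows:
  increments:
    - {"dx":0,"dy":0,"dz":0.002,"yaw":0,"claw":1}
    - {"dx":0,"dy":0,"dz":0.002,"yaw":0,"claw":0}
    - {"dx":0,"dy":0,"dz":0.002,"yaw":0,"claw":-0.6}
    - {"dx":0,"dy":0,"dz":0.002,"yaw":0,"claw":-0.6}
    - {"dx":0,"dy":0,"dz":0.002,"yaw":0,"claw":-0.6}
    - {"dx":0,"dy":0,"dz":-0.08,"yaw":0,"claw":-0.6}
    - {"dx":0,"dy":0,"dz":-0.2,"yaw":0,"claw":-0.6}
    - {"dx":0,"dy":0,"dz":-0.5,"yaw":0,"claw":-0.6}
    - {"dx":0.2,"dy":0.3,"dz":-0.56,"yaw":0,"claw":1}
    - {"dx":0.2,"dy":0.3,"dz":-0.56,"yaw":0,"claw":1}
    - {"dx":0.2,"dy":0.3,"dz":-0.56,"yaw":0,"claw":1}
    - {"dx":0.2,"dy":0.3,"dz":-0.56,"yaw":0,"claw":1}
    - {"dx":0.2,"dy":0.3,"dz":-0.56,"yaw":0,"claw":1}
    - {"dx":0.2,"dy":0.3,"dz":-0.56,"yaw":0,"claw":1}
    - {"dx":0.2,"dy":0.3,"dz":-0.56,"yaw":0,"claw":1}

```text
time: 41.28
tool_pos: [0.5538, 0.1641, 0.3476]
tool_rot: [-0.002, 0.001, 1.0, -0.0]
contact_force: [0.5, 0.2, -0.3]
gripper_width: 0.001
grasp_force: 0.0
```

```bash
python3 - <<'E'
from h import *
T,im=snap("wrist","w11"); inc(.664,.384,.105)
a=topdown(im,T,.585,.725,-.1,.15,.1,1000); g=cv2.cvtColor(a,cv2.COLOR_BGR2GRAY); 
m=cv2.inRange(g,60,255)
for c in cv2.findContours(m,0,2)[0]:
    if cv2.contourArea(c)>300: (j,i),wh,an=cv2.minAreaRect(c); print("div?",.725-i/1000,.15-j/1000,wh,an)
a=topdown(im,T,.43,.55,.03,.15,.036,1000); h=cv2.cvtColor(a,cv2.COLOR_BGR2HSV)
for c in cv2.findContours(cv2.inRange(h,(8,90,40),(25,255,255)),0,2)[0]:
    if cv2.contourArea(c)>150: x,y,w,hh=cv2.boundingRect(c); print("brown x",round(.55-(y+hh)/1000,3),round(.55-y/1000,3),"y",round(.15-(x+w)/1000,3),round(.15-x/1000,3))
h=cv2.cvtColor(topdown(im,T,.33,.5,.15,.42,.086,1000),cv2.COLOR_BGR2HSV)
for c in cv2.findContours(cv2.inRange(h,(0,200,60),(6,255,255)),0,2)[0]:
    if cv2.contourArea(c)>150: (j,i),wh,an=cv2.minAreaRect(c); print("red",.5-i/1000,.42-j/1000,wh,an)
# isolator dark grip
E
```

```text
pose [0.5538 0.1642 0.3479]
dx dy dz [-0.2208  0.4404  0.4848] tool y angle 1.569
div? 0.655 0.015499999999999986 (104.0, 45.0) 90.0
div? 0.688 0.1455 (9.0, 60.0) 0.0
div? 0.718 0.008500000000000008 (14.0, 215.0) 90.0
brown x 0.444 0.499 y 0.054 0.088
brown x 0.444 0.5 y 0.102 0.139
red 0.42708275604248047 0.3565068893432617 (26.82369041442871, 30.560739517211914) 85.2363510131836
red 0.43582833099365237 0.25322418212890624 (26.032197952270508, 30.103788375854492) 85.03025817871094
```

The divider is at (0.655, 0.0155), and the buckles and carton are in place. Now I'll throw the handle back.

Call:
send_rows:
  increments:
    - {"dx":-0.22,"dy":0.44,"dz":0.28,"yaw":0,"claw":1}
    - {"dx":-0.22,"dy":0.44,"dz":0.28,"yaw":0,"claw":1}
    - {"dx":-0.22,"dy":0.44,"dz":0.28,"yaw":0,"claw":1}
    - {"dx":-0.22,"dy":0.44,"dz":0.28,"yaw":0,"claw":1}
    - {"dx":-0.22,"dy":0.44,"dz":0.28,"yaw":0,"claw":1}
    - {"dx":-0.22,"dy":0.44,"dz":0.28,"yaw":0,"claw":1}
    - {"dx":-0.22,"dy":0.44,"dz":0.485,"yaw":0,"claw":1}
    - {"dx":-0.22,"dy":0.44,"dz":0.485,"yaw":0,"claw":1}
    - {"dx":-0.22,"dy":0.44,"dz":0.485,"yaw":0,"claw":1}
    - {"dx":-0.18,"dy":0.435,"dz":0.485,"yaw":0,"claw":1}
    - {"dx":-0.14,"dy":0.43,"dz":0.485,"yaw":0,"claw":1}
    - {"dx":-0.11,"dy":0.43,"dz":0.48,"yaw":0,"claw":1}
    - {"dx":-0.08,"dy":0.425,"dz":0.475,"yaw":0,"claw":1}
    - {"dx":-0.05,"dy":0.42,"dz":0.475,"yaw":0,"claw":1}
    - {"dx":-0.02,"dy":0.42,"dz":0.475,"yaw":0,"claw":1}
    - {"dx":0.01,"dy":0.415,"dz":0.48,"yaw":0,"claw":1}
    - {"dx":0.035,"dy":0.41,"dz":0.485,"yaw":0,"claw":1}
    - {"dx":0.045,"dy":0.41,"dz":0.485,"yaw":0,"claw":1}
    - {"dx":0.045,"dy":0.41,"dz":0.485,"yaw":0,"claw":1}

```text
time: 43.7
tool_pos: [0.5351, 0.3703, 0.1088]
tool_rot: [0.006, 0.0, 1.0, 0.001]
contact_force: [11.6, 0.4, -3.4]
gripper_width: 0.002
grasp_force: 6.0
```

The handle is on its stop at 11.6 N. I'll back off and lift clear.

Call:
send_rows:
  increments:
    - {"dx":-0.04,"dy":0,"dz":0,"yaw":0,"claw":1}
    - {"dx":-0.04,"dy":0,"dz":0,"yaw":0,"claw":1}
    - {"dx":-0.04,"dy":0,"dz":-0.1,"yaw":0,"claw":1}
    - {"dx":-0.04,"dy":0,"dz":-0.3,"yaw":0,"claw":1}
    - {"dx":-0.04,"dy":-0.4,"dz":-0.5,"yaw":0,"claw":1}
    - {"dx":-0.04,"dy":-0.4,"dz":-0.5,"yaw":0,"claw":1}
    - {"dx":-0.04,"dy":-0.4,"dz":-0.5,"yaw":0,"claw":1}
    - {"dx":-0.04,"dy":-0.4,"dz":-0.5,"yaw":0,"claw":1}
    - {"dx":-0.04,"dy":-0.4,"dz":-0.5,"yaw":0,"claw":1}
    - {"dx":-0.04,"dy":-0.4,"dz":-0.5,"yaw":0,"claw":1}
    - {"dx":-0.04,"dy":-0.4,"dz":-0.5,"yaw":0,"claw":1}

```text
time: 45.08
tool_pos: [0.5503, 0.1714, 0.3551]
tool_rot: [-0.002, -0.001, 1.0, -0.0]
contact_force: [0.2, 0.0, 0.2]
gripper_width: -0.002
grasp_force: 0.0
```

```bash
python3 - <<'E'
from h import *
T,im=snap("wrist","w12"); print(T[:3,3].round(3))
g=cv2.cvtColor(topdown(im,T,.585,.725,-.1,.15,.1,1000),cv2.COLOR_BGR2GRAY)
for c in cv2.findContours(cv2.inRange(g,60,255),0,2)[0]:
    if cv2.contourArea(c)>1500: (j,i),wh,an=cv2.minAreaRect(c); print("div",.725-i/1000,.15-j/1000,wh,an)
# side view compared with start (ON) at handle grip
s=manip.grab_frame("side")[:,:,::-1]; s0=cv2.imread("pics/side0.png"); s2=cv2.imread("pics/s2.png")
r=np.s_[145:200,185:260]
for n,q in (("vs ON",s0),("vs OFF",s2)): print(n,cv2.absdiff(s[r],q[r]).mean().round(2))
# tin, carton vs after-placement images from side
h=cv2.cvtColor(topdown(im,T,.43,.55,.03,.15,.036,1000),cv2.COLOR_BGR2HSV)
for c in cv2.findContours(cv2.inRange(h,(8,90,40),(25,255,255)),0,2)[0]:
    if cv2.contourArea(c)>150: x,y,w,hh=cv2.boundingRect(c); print("brown x",round(.55-(y+hh)/1000,3),round(.55-y/1000,3),"y",round(.15-(x+w)/1000,3),round(.15-x/1000,3))
b=cv2.imread("pics/b7.png")[300:600,:400]; d=cv2.absdiff(cv2.resize(s[315:480,300:520],(400,300)),b)[120:240,80:230]; print("tin diff",d.mean().round(2))
E
```

```text
[0.55  0.171 0.355]
div 0.655 0.015499999999999986 (104.0, 45.0) 90.0
div 0.718 0.011999999999999983 (14.0, 222.0) 90.0
vs ON 4.19
vs OFF 17.29
brown x 0.444 0.499 y 0.102 0.139
brown x 0.444 0.5 y 0.054 0.088
tin diff 11.44
```

Handle ON and everything else checks out. One more check on the tin, because its image differs.

```bash
python3 - <<'E'
from h import *
s=np.ascontiguousarray(manip.grab_frame("side")[:,:,::-1]); cur=cv2.resize(s[315:480,300:520],(400,300)); b=cv2.imread("pics/b7.png")[300:600,:400]
for n,(x,y,w,h) in dict(tin=(110,135,85,100),r1=(62,65,75,85)).items():
    r=cv2.minMaxLoc(cv2.matchTemplate(cur,b[y:y+h,x:x+w],cv2.TM_CCOEFF_NORMED)); print(n,(x,y),r[3],round(r[1],2))
E
```

```text
tin (110, 135) (110, 135) 1.0
r1 (62, 65) (62, 65) 0.92
```

Nothing moved there; the difference was only shadow. Handing in.

```bash
python3 -c "
from plant import manip
print(manip.job_done())"
```

```text
the job is handed in; nothing more can be done
None
```

I handed the job in at about 45 s, with no verdict shown: by my camera checks the four leftovers present are placed (there was no square carton; the flat carton was knocked aside and re-set), the divider is on mid-belt, and the handle is back on.

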